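# Refit the gas hob's knob on its D stem and shut the tap

## Robot

A 6-joint arm with a two-finger parallel gripper is mounted at the origin on the work surface. World frame = base frame: x ahead of the robot, y to its left, z up, the work surface at z = 0. Lengths are in mm, angles in rad, forces in N, time in s.
With the tool pointing down it reaches from about 275 to 750 mm from the base axis. Payload 10.2 kg.
Tool frame: the origin (TCP) lies at the very end of the fingers, on their centre line; the grasp point (between the pads) lies 19 mm behind it; y points along the fingers, x is the direction in which the jaws open and shut, and the axes are right-handed (so a half turn about y gives the same grasp; the last joint's range is limited). The gripper opens to 85 mm and grips with 20 to 120 N. Pads are 22 mm wide; open, the fingers measure 114 mm over their backs; the gripper's body (76 mm by 85 mm) begins 54 mm behind the grasp point. The pads swing forward as they close: fully open they stand 13 mm farther back than shut.
Start: joints at [-1.457, 0.313, 1.498, -0, 1.331, -0.223], TCP at [173.483, -495.515, 231.294] pointing down, gripper open.
Joint ranges: [-2.94, 2.94], [-0.97, 2.17], [0.19, 2.56], [-1.23, 4.37], [0.02, 3.11], [-2.88, 2.88]. Speed limits (rad/s): [2.39, 2.39, 3.01, 3.14, 3.14, 3.14].

## Interface

Orientations are given as a unit quaternion [w, x, y, z].
In Python, from rig import telemetry, imaging, ctrl gives the robot as it stands.
- The arm moves only by the shell command python3 -m handwheel 'ROWS' [FORCE]. ROWS is JSON, a list of rows, each an object with "delta_pos": the shift along the tool's x, y, z in cm, a list of three; "twist": the turn, a rotation vector about the tool's x, y, z in rad, a list of three; "jaw": the opening, from 0 (shut) to 1 (fully open). A call has exactly 10 rows; each row is the pose to reach, as a shift and turn from the pose commanded when the call began, along the tool's axes at that moment; what a row does not reach only later rows make up. A row lasts 1/12 s, in which the tool goes at most 41.7 mm and 7.16 degrees, less where a joint would pass 70% of its speed; a pose out of reach is approached as far as the arm can. A call with a gripper value outside its range is refused whole. The fingers move at their own pace and stop on an object; FORCE is the grip in N (left out, the last holds). Time passes only in rows, so rows that repeat a pose let the fingers close, or fill a call up. It gives the time, the measured TCP pose, the force and the opening at its end, in the units of the state.
- telemetry.sense(): the state, without advancing time (a new reading comes with each control period).
- imaging.capture(name): name is "scene" or "top" or "wrist"; returns a dict with "frame" (480x640x3 uint8, red, green, blue), "z_map" (480x640 float32, mm along the optical axis (not along the pixel's ray), 0 where there is no reading), "fx", "fy", "cx", "cy" (pixels), "rvec" (rotation vector, rad) and "tvec" (3), from world to camera coordinates, as OpenCV has them. Camera axes: x right, y down, z forward; pixel columns grow to the right and rows downward; lengths in mm; the calibration is good to about 2 mm. A picture is of the moment at which its call begins.
- ctrl.finish_job(): hands the job in, once; it reports no verdict.
The state is a dict: "time_s": time; "joints": joint angles; "dq": joint speeds; "tau": joint torques, N m; "eef_pos": TCP position; "ee_rot": TCP orientation; "force": force on the tool from outside, world axes, zero at the start; "wrist_torque": the same for the moment, N m; "grip_width": opening from 0.0 (shut) to 1.0 (fully open).
Only numpy, scipy, OpenCV 4.12 (cv2) and the standard library are available. Lean on these libraries where they do the work, as an engineer would, in place of code of your own. Each camera call takes 0.05 s, during which the arm holds its last target.

## Task

One knob of the gas hob has been washed and lies beside it, and its tap is still part open: put the knob back on the bare stem, fully home on its flat, turn it clockwise to shut the tap, pointer at the off mark, and let go. Work gently by feel: the stem is sprung and must not be pushed in by as much as 3 mm (that lights the gas). Leave the other knob at off, and do not disturb the mug, the soap bottle or the jar.

Things in the scene. Friction and masses are not known exactly. Their poses are not given: they have to be found in the camera images.
- knob_grip (a point): Loose black knob, 36 mm tall, 36 to 63 g, upright on a 3 mm mat. A skirt 46 mm across, 4 mm thick carries a bar 18 mm wide (y), 46 mm long (x), from 4 to 36 mm above the underside; its end towards +x narrows to a nose with a white line: the pointer. This point: on the axis, 26 mm above the underside; tips reaching 19 mm below it clear the skirt. x: where the pointer points; z up. Pinch across y.
- knob_nose (a point): Tip of the loose knob's pointer: end of the bar's nose, 23 mm from the knob's axis along its x, level with knob_grip, same axes.
- knob_foot (a point): Centre of the knob's underside, 26 mm below knob_grip, same axes. A round lead-in 13.4 mm wide, 4 mm deep, then a D bore 14 mm long, clear of the stem by 0.15 mm at the flat and 0.35 mm round it, blind end 18 mm above the underside. The D's flat is on the pointer's side (+x): the knob goes on one way only. Home, it turns the stem with 0.1 to 0.2 rad of play either way and stays on by its weight.
- stem_tip (a point): Centre of the top of the bare tap stem: an upright greased steel rod 10 mm in diameter, 24 mm above the hob plate, a flat 2 mm from its axis along its length, a 1.3 mm chamfer at the tip. Axes are the hob's, not turning with the stem: x to the off mark, z up. Knob home: knob_grip 8 mm above this point. Flats out of line by over about 0.1 rad: the knob stands on the tip, 14 mm above home.
- off_mark (a point): Black dash on the hob plate 32 mm from the bare stem's axis, away from the robot. Seen from above the stem turns anticlockwise from off (its flat towards this mark, a stop) to 1.6 rad (stop); friction 0.02 N m, so a light rub on the tip does not turn it. The tap was left part open: the flat faces somewhere 0.5 to 1.2 rad anticlockwise of this mark; just where is not reported. Axes as stem_tip.
- tap_foot (a point): Where the bare stem leaves the hob plate (plate top 8 mm above the worktop). The stem is sprung upward: it starts to sink under 5 N of push and sinks 1 mm for each 2.5 N more (12.5 N at 3 mm); stem_tip sinks with it. The two taps stand 130 mm apart along the plate's near edge; the bare one may be the left or the right. Fixed to the plate.
- other_knob (a point): The like knob, fitted on the other tap and at off; to be left so. This point is on its axis 26 mm above its underside, x is the way it points. It turns easily (0.06 N m).
- hob_mid (a point): Middle of the hob plate (510 mm along x, 290 mm along y), on its top. x runs from the taps' edge to the far end. Two cast pan supports on it reach 50 mm above the worktop and begin 80 mm beyond the taps' axes.
- mug_mid (a point): White mug, 80 mm wide, 90 mm tall, handle towards its y; this point is on its axis half-way up. Leave it where it is.
- soap_mid (a point): White soap bottle, 60 mm wide, 170 mm tall; this point is on its axis half-way up. Leave it where it is.
- jar_mid (a point): Amber glass jar with a lid, 60 mm wide, 90 mm tall; this point is on its axis half-way up. Leave it where it is.
Mind the look-alikes: they are no part of the job. What is shaped like the part that bears knob_grip but blue or red is not meant.

How it is judged:
By the outcome, as a careful person would: the job done as asked, in the order asked, and still so for the second after the job is handed in, with the robot touching nothing.
It also fails if it takes over 72 s, if anything falls off the work surface, if the arm or the gripper's body presses on something with over 40 N, if the wrist force passes 120 N, or if a joint passes its speed limit or range.

## Working session

There is one attempt and no reset: what is moved stays moved. The work goes in short steps, Python scripts to look and compute and a shell command to move; the robot and the scene stay as the last step left them, time stands still between calls to the robot, and variables do not carry over. Pictures are saved under pics/ and viewed, and the job is handed in when it is done.

```bash
ls; mkdir -p pics; cat > h.py <<'E'
import numpy as np, cv2
from rig import telemetry, imaging, ctrl
def cap(n,save=None):
    d=imaging.capture(n)
    d['R']=cv2.Rodrigues(np.array(d['rvec'],float))[0]; d['t']=np.array(d['tvec'],float).ravel()
    if save: cv2.imwrite('pics/'+save+'.png',d['frame'][:,:,::-1]); np.savez('pics/'+save+'.npz',**d)
    return d
def load(s): 
    z=np.load('pics/'+s+'.npz'); return {k:z[k] for k in z.files}
def ray(d,u,v):
    r=np.array([(u-d['cx'])/d['fx'],(v-d['cy'])/d['fy'],1.0]); return -d['R'].T@d['t'], d['R'].T@r
def onz(d,u,v,z):
    c,r=ray(d,u,v); return c+r*(z-c[2])/r[2]
def depth(d,u,v):
    c,r=ray(d,u,v); return c+r*float(d['z_map'][int(round(v)),int(round(u))])
def proj(d,p):
    q=d['R']@np.array(p,float)+d['t']; return np.array([d['fx']*q[0]/q[2]+d['cx'],d['fy']*q[1]/q[2]+d['cy']])
def st():
    s=telemetry.sense(); print({k:np.round(s[k],4).tolist() for k in s}); return s
E
python3 - <<'E'
from h import *
st()
for n in ['scene','top','wrist']:
    d=cap(n,n+'0'); print(n,d['fx'],d['cx'],d['cy'],-d['R'].T@d['t'],d['R'][2])
E
```

```text
pics
{'time_s': 0.0, 'joints': [-1.4574, 0.3135, 1.4984, -0.0, 1.331, -0.2234], 'dq': [-0.0009, 0.0009, 0.0005, 0.0006, 0.0, 0.0001], 'tau': [0.0012, -41.227, -25.9739, -0.0001, 0.0042, -0.0], 'eef_pos': [173.4491, -495.2467, 230.7229], 'ee_rot': [0.5771, -0.5764, 0.4094, -0.4088], 'force': [-0.3881, 0.1233, 0.4688], 'wrist_torque': [0.0068, -0.052, -0.0484], 'grip_width': 1.0008}
scene 611.5170660759712 314.44823600156997 230.76813246202795 [ 929.18612519  727.58976121 1222.6237834 ] [-0.29912353 -0.5115388  -0.80551422]
top 457.18157964393725 317.76000454384126 235.30704635656917 [ 272.8106286    17.43332819 1230.77824391] [ 2.01879031e-01 -9.25407934e-05 -9.79410460e-01]
wrist 333.82058841332787 315.73802033064464 243.0759561203429 [ 236.46198376 -472.73775274  372.7242925 ] [-0.25115673 -0.08869918 -0.96387383]
```

View pics/scene0.png

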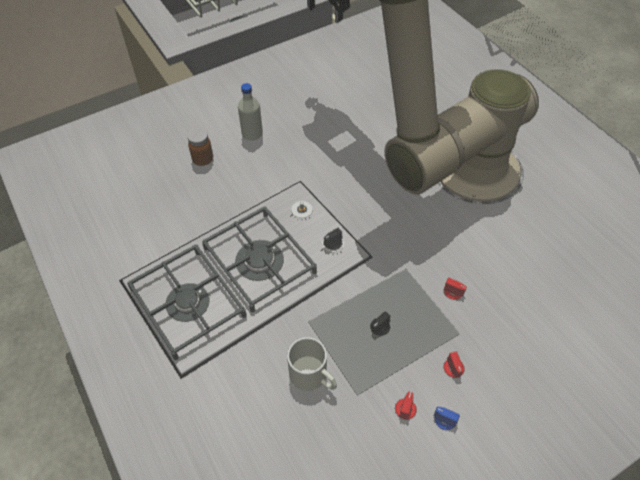

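View pics/top0.png

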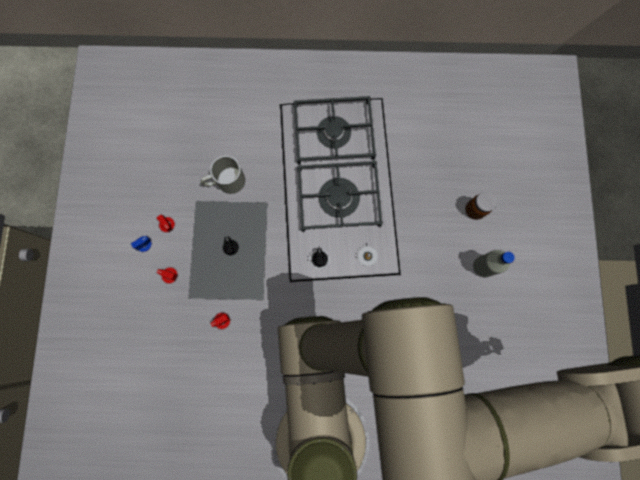

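View pics/wrist0.png

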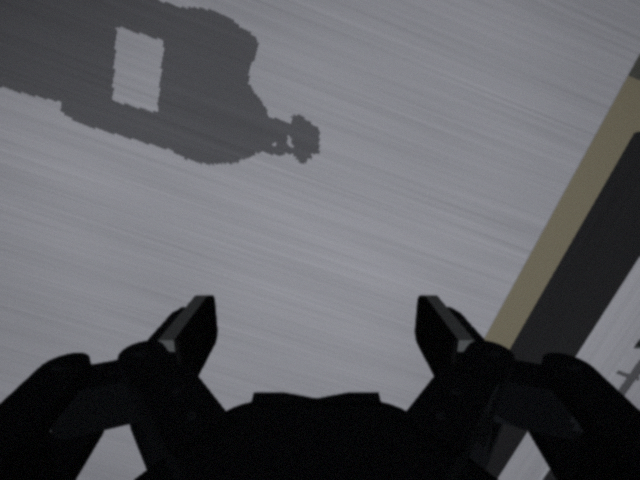

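Scene and top views: the grey mat carries the loose black knob, top (230,246) / scene (381,323). The other knob is fitted at top (319,258) / scene (333,239), and the bare stem with its white ring is at top (368,257) / scene (301,210). 
Possible mix-ups in top view:
- Red knobs at (166,223), (168,275) and (220,321)
- Blue knob at (142,244)
- Fitted black knob at (319,258)

By the description I want the black one on the mat at (230,246). I'll check it in a crop.

```bash
python3 - <<'E'
from h import *
a=load('top0');b=load('scene0')
def crop(d,u,v,r,s): 
    return cv2.resize(d['frame'][v-r:v+r,u-r:u+r,::-1],(s,s),interpolation=cv2.INTER_CUBIC)
img=np.vstack([np.hstack([crop(a,230,246,25,300),crop(a,345,257,35,300)]),np.hstack([crop(b,381,323,25,300),crop(b,312,220,40,300)])])
cv2.imwrite('pics/crop0.png',img)
for n,d,p in [('knob',a,(230,246)),('knob',b,(381,323)),('stem',a,(368,257)),('stem',b,(301,208)),('other',a,(319,258)),('other',b,(333,237))]:
    print(n,onz(d,*p,20),depth(d,*p))
for p in [(203,180),(264,300)]: print(onz(a,*p,3))
for n,p in [('mug',(227,170)),('soap',(508,257)),('jar',(486,201))]: print(n,depth(a,*p))
E
```

```text
knob [488.40769254 252.70965386  20.        ] [486.13395487 250.22837403  32.76915398]
knob [487.64562377 255.41607226  20.        ] [494.33942683 262.57427784  38.23191017]
stem [ 465.6881843  -118.36364914   20.        ] [ 465.48486966 -118.22050385   21.27629647]
stem [ 474.78865134 -114.5496797    20.        ] [ 472.99757013 -117.86910865   15.25966365]
other [460.43763016  12.83693832  20.        ] [455.79680865  12.95062678  49.94774565]
other [453.93033532   3.37850024  20.        ] [464.46181177  19.42672943  46.64965756]
[678.17681853 342.61538293   3.        ]
[347.20996507 157.15747353   3.        ]
mug [709.19807615 277.08378982   2.61017291]
soap [ 448.21023334 -430.72189589  169.77550571]
jar [ 607.41251976 -417.11727834   89.44942606]
```

View pics/crop0.png

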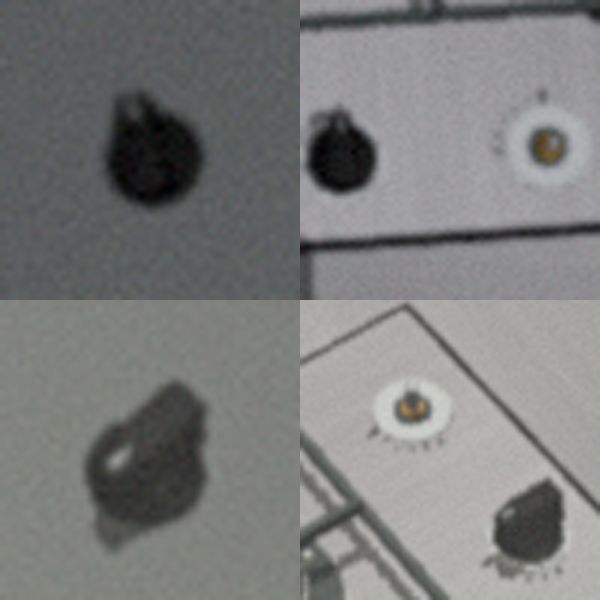

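Crop: the black knob on the mat has its pointer roughly towards +x (up in top view), tilted slightly to +y. The bare stem is a brass/steel tip in a white ring with its off dash on the far side. Next I'll work out the tool axes and the first move, to look over the knob.

```bash
cat >> h.py <<'E'
from scipy.spatial.transform import Rotation as Rn
def toolR(s=None):
    s=s or telemetry.sense(); q=s['ee_rot']; return Rn.from_quat([q[1],q[2],q[3],q[0]]).as_matrix()
def goal(p,xdir,s=None):
    """delta (cm) & twist to TCP p, tool y down, tool x along xdir (world xy) """
    s=s or telemetry.sense(); R=toolR(s)
    x=np.array([xdir[0],xdir[1],0.]);x/=np.linalg.norm(x); y=np.array([0,0,-1.])
    best=None
    for sg in (1,-1):
        Rt=np.column_stack([sg*x,y,np.cross(sg*x,y)])
        tw=Rn.from_matrix(R.T@Rt).as_rotvec()
        if best is None or np.linalg.norm(tw)<np.linalg.norm(best): best=tw
    return R.T@(np.array(p)-s['eef_pos'])/10, best
E
python3 - <<'E'
from h import *
s=telemetry.sense();R=toolR(s);print(np.round(R,3))
d=load('wrist0');c=-d['R'].T@d['t']
print('cam in tool',R.T@(c-s['eef_pos']),'\n',R.T@d['R'].T)
# hob edge dir in top
a=load('top0')
for p in [(290,280),(400,274),(281,104),(382,98)]: print(onz(a,*p,8))
print(goal([487,253,140],[0,1]), goal([470,-118,140],[0,1]))
E
```

```text
[[ 0.331 -0.     0.944]
 [-0.944  0.001  0.331]
 [-0.001 -1.     0.   ]]
cam in tool [  -0.61395705 -141.83532199   66.93109353] 
 [[ 9.99998568e-01 -3.69200732e-04  1.65144541e-03]
 [-1.69010712e-03 -2.66563974e-01  9.63815745e-01]
 [ 8.43743718e-05 -9.63817157e-01 -2.66564217e-01]]
[401.29717871  89.30580772   8.        ]
[ 423.08584241 -205.52368896    8.        ]
[911.70752283 131.26038361   8.        ]
[ 936.79244594 -162.10281379    8.        ]
(array([-60.25294397,   9.1583105 ,  54.32070318]), array([-4.58711353e-05,  3.36850073e-01, -1.01063834e-03])) (array([-25.79984284,   9.12144709,  40.45410793]), array([-4.58711353e-05,  3.36850073e-01, -1.01063834e-03]))
```

```bash
python3 -m handwheel '[{"delta_pos":[-3,0,4],"twist":[0,0.04,0],"jaw":1},{"delta_pos":[-6,0,9],"twist":[0,0.08,0],"jaw":1},{"delta_pos":[-9,0,13],"twist":[0,0.12,0],"jaw":1},{"delta_pos":[-11,1,17],"twist":[0,0.16,0],"jaw":1},{"delta_pos":[-13,2,20],"twist":[0,0.2,0],"jaw":1},{"delta_pos":[-15,3,24],"twist":[0,0.24,0],"jaw":1},{"delta_pos":[-17,4,28],"twist":[0,0.28,0],"jaw":1},{"delta_pos":[-19,5,31],"twist":[0,0.3,0],"jaw":1},{"delta_pos":[-21,6,34],"twist":[0,0.32,0],"jaw":1},{"delta_pos":[-23,7,37],"twist":[0,0.337,0],"jaw":1}]'
python3 -c "
from h import *
print(goal([465,-118,100],[0,1]))"
```

```text
time_s: 0.98
eef_pos: [431.4, -175.3, 168.1]
ee_rot: [-0.5, 0.5, -0.5, 0.5]
force: [0.8, -1.0, -0.9]
grip_width: 0.999
(array([-5.73916176,  6.80823171,  3.35166516]), array([-0.00029882, -0.00125695,  0.00021621]))
```

```bash
python3 -m handwheel '[{"delta_pos":[-1.5,1,1],"twist":[0,0,0],"jaw":1},{"delta_pos":[-3,2.5,2],"twist":[0,0,0],"jaw":1},{"delta_pos":[-4.5,4,3],"twist":[0,0,0],"jaw":1},{"delta_pos":[-5.7,5.5,3.4],"twist":[0,0,0],"jaw":1},{"delta_pos":[-5.7,6.8,3.4],"twist":[0,0,0],"jaw":1},{"delta_pos":[-5.7,6.8,3.4],"twist":[0,0,0],"jaw":1},{"delta_pos":[-5.7,6.8,3.4],"twist":[0,0,0],"jaw":1},{"delta_pos":[-5.7,6.8,3.4],"twist":[0,0,0],"jaw":1},{"delta_pos":[-5.7,6.8,3.4],"twist":[0,0,0],"jaw":1},{"delta_pos":[-5.7,6.8,3.4],"twist":[0,0,0],"jaw":1}]'
python3 - <<'E'
from h import *
d=cap('wrist','w1'); p=proj(d,[468,-118,32]);print(p, telemetry.sense()['eef_pos'])
cv2.imwrite('pics/w1c.png',cv2.resize(d['frame'][170:310,230:410,::-1],None,fx=4,fy=4,interpolation=cv2.INTER_CUBIC))
E
```

```text
time_s: 1.82
eef_pos: [464.7, -120.6, 101.2]
ee_rot: [-0.5, 0.5, -0.5, 0.501]
force: [0.6, 0.4, -0.6]
grip_width: 0.998
[311.68743682 250.78781717] [ 464.63119959 -120.57352952  101.11588373]
```

View pics/w1.png

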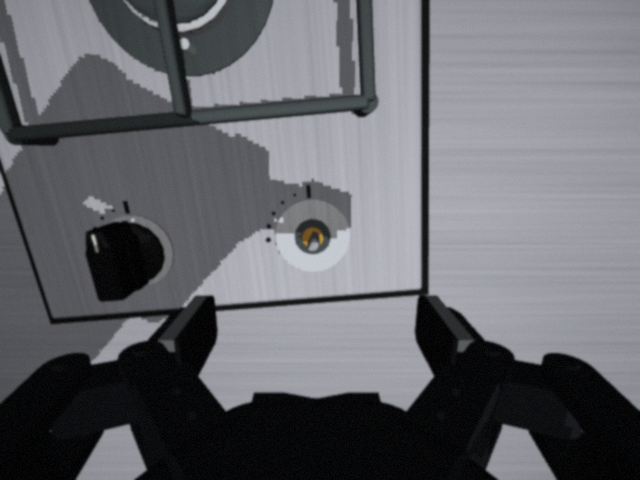

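View pics/w1c.png

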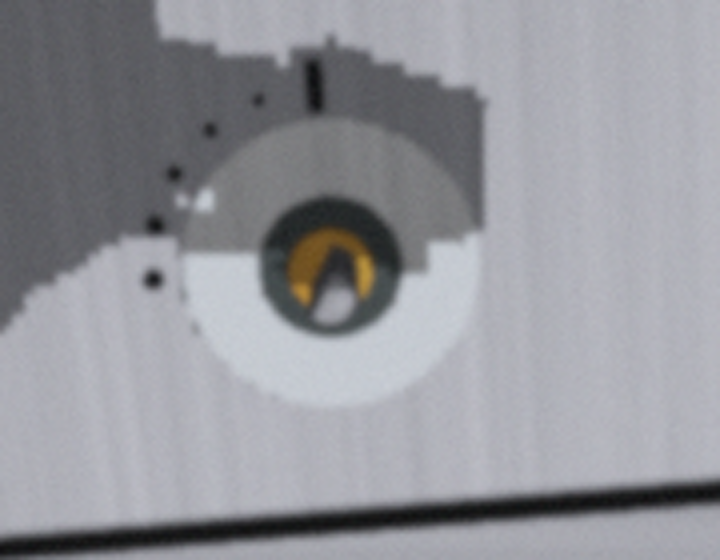

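```bash
python3 - <<'E'
from h import *
d=load('w1')
print('ring c',onz(d,313,235.5,8),'off dash',onz(d,230+315/4,170+85/4,8),'tip?',onz(d,230+335/4,170+300/4,32))
a=load('top0'); print('top ring/stem', onz(a,367.5,255.5,8))
print(goal([401,-121,45],[0,1]))
E
```

```text
ring c [ 472.39181699 -118.73594004    8.        ] off dash [ 504.3550916 -115.8479644    8.       ] tip? [ 471.96813992 -119.37082217   32.        ]
top ring/stem [ 471.68083329 -118.36955484    8.        ]
(array([ 0.04403821,  5.60497853, -6.36893356]), array([-0.00104229, -0.00073494,  0.00058619]))
```

```bash
python3 -m handwheel '[{"delta_pos":[0,1,-2],"twist":[0,0,0],"jaw":1},{"delta_pos":[0,2.5,-4],"twist":[0,0,0],"jaw":1},{"delta_pos":[-0.1,4,-6],"twist":[0,0,0],"jaw":1},{"delta_pos":[-0.1,5.6,-6],"twist":[0,0,0],"jaw":1},{"delta_pos":[-0.1,5.6,-6],"twist":[0,0,0],"jaw":1},{"delta_pos":[-0.1,5.6,-6],"twist":[0,0,0],"jaw":1},{"delta_pos":[-0.1,5.6,-6],"twist":[0,0,0],"jaw":1},{"delta_pos":[-0.1,5.6,-6],"twist":[0,0,0],"jaw":1},{"delta_pos":[-0.1,5.6,-6],"twist":[0,0,0],"jaw":1},{"delta_pos":[-0.1,5.6,-6],"twist":[0,0,0],"jaw":1}]'
python3 - <<'E'
from h import *
d=cap('wrist','w2'); p=proj(d,[472,-119,32]);print(p,proj(d,[472,-119,8]), telemetry.sense()['eef_pos'],-d['R'].T@d['t'])
u,v=int(p[0]),int(p[1])
cv2.imwrite('pics/w2c.png',cv2.resize(d['frame'][v-50:v+50,u-60:u+60,::-1],None,fx=6,fy=6,interpolation=cv2.INTER_CUBIC));print(u-60,v-50)
print(d['z_map'][v-15:v+16:2,u-16:u+17:2].astype(int))
E
```

```text
time_s: 2.7
eef_pos: [404.9, -119.3, 44.9]
ee_rot: [-0.5, 0.5, -0.5, 0.5]
force: [-0.5, 0.6, -0.3]
grip_width: 0.999
[315.31709635 150.16035438] [315.28882279 150.30501864] [ 404.76198112 -119.22002878   44.83599627] [ 471.53546657 -118.90569342  186.91077248]
255 100
[[168 168 168 168 168 167 168 168 168 167 169 167 168 167 168 168   0]
 [167 169 168 168 165 167 167 166 167 167 168 168 167 167 167 168 168]
 [167 167 168 166 166 165 166 167 166 166 166 165 166 168 168 169 169]
 [168 169 166 165 167 167 168 150 150 149 167 167 167 169 168 169 168]
 [168 166 167 167 167 167 166 150 148 149 149 149 167 167 168 169 169]
 [169 168 167 168 166 167 149 147 148 149 150 149 168 167 166 169 168]
 [167 168 166 167 168 167 149 148 150 149 148 150 151 167 167 170 169]
 [167 167 167 167 168 151 150 149 149 150 149 148 150 167 167 170 169]
 [167 167 168 167 167 151 149 149 150 150 151 150 150 169 168 170 170]
 [168 168 169 169 169 150 151 150 149 150 149 150 150 169 168 171 170]
 [171 168 168 169 151 149 150 150 150 149 150 150 152 168 168 170 171]
 [171 169 169 169 151 151 150 149 150 150 150 151 170 168 170 170 170]
 [170 169 168 169 151 150 151 150 151 151 152 168 169 169 171 170 170]
 [172 171 169 170 168 151 152 152 151 151 169 170 169 171 171 171 171]
 [171 172 171 171 171 170 170 170 170 170 169 169 171 170 172 172 171]
 [171 171 171 171 172 169 170 170 169 170 169 172 171 171 172 172 171]]
```

View pics/w2c.png

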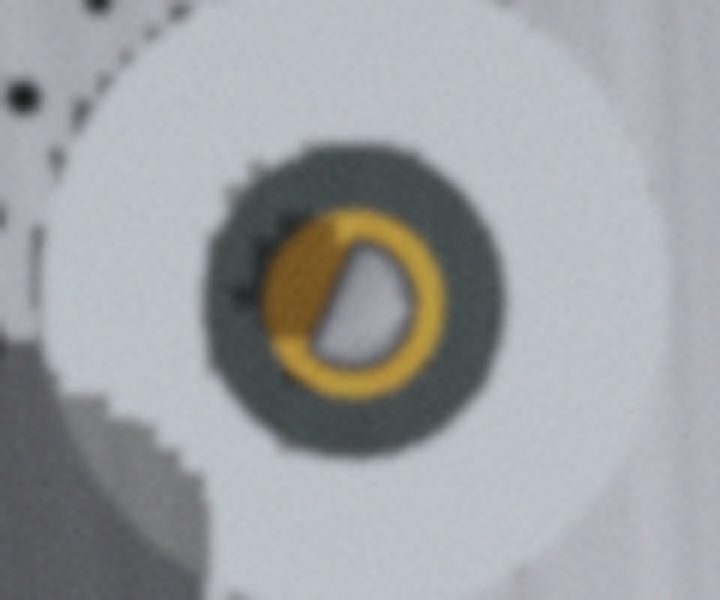

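Close view from straight above (crop 6x, origin (255,100)). The steel D tip is grey inside a brass ring centred at about crop (355,305). Its flat runs from (348,245) to (308,350), facing left and a little up, so the tap is well open. I'll fit it properly.

```bash
python3 - <<'E'
from h import *
d=load('w2')
f=d['frame'].astype(int)
u0,v0=314,150
# ring & stem: brass ring mask
hsv=cv2.cvtColor(d['frame'],cv2.COLOR_RGB2HSV)
win=np.zeros(hsv.shape[:2],np.uint8);win[120:185,285:345]=1
br=((hsv[...,1]>110)&(hsv[...,0]<35)&(win>0)).astype(np.uint8)
cs,_=cv2.findContours(br,cv2.RETR_CCOMP,cv2.CHAIN_APPROX_NONE)
big=max(cs,key=cv2.contourArea)
(e,ax,an)=cv2.fitEllipse(big);print('brass ellipse',e,ax,onz(d,*e,8))
# grey dark annulus
# stem by depth
z=d['z_map'];m=((z>100)&(z<159)&(win>0)).astype(np.uint8)
c=max(cv2.findContours(m,cv2.RETR_EXTERNAL,cv2.CHAIN_APPROX_NONE)[0],key=cv2.contourArea)
# stem by colour: low sat, inside hull
m2=((hsv[...,1]<70)&(cv2.drawContours(np.zeros_like(br),[cv2.convexHull(big)],-1,1,-1)>0)).astype(np.uint8)
c2=max(cv2.findContours(m2,cv2.RETR_EXTERNAL,cv2.CHAIN_APPROX_NONE)[0],key=cv2.contourArea)
for nm,cc in (('depth',c),('col',c2)):
    P=np.array([onz(d,x,y,32)[:2] for x,y in cc[:,0]])
    A=P.mean(0); 
    (cx,cy),(w,h),a=cv2.minAreaRect(P.astype(np.float32))
    # flat direction: moments of filled mask
    mm=m if nm=='depth' else m2
    lab=cv2.connectedComponents(mm)[1]; k=lab[cc[0,0,1],cc[0,0,0]]
    ys,xs=np.nonzero(lab==k); Q=np.array([onz(d,x,y,32)[:2] for x,y in zip(xs,ys)])
    C=Q.mean(0);ev,V=np.linalg.eigh(np.cov(Q.T)); n=V[:,0]; n=n if n[1]>0 else -n
    s=(P-C)@n; t=(P-C)@np.array([-n[1],n[0]])
    print(nm,len(Q),'centroid',C,'axis angle of normal',np.arctan2(n[1],n[0]),'extent n',s.min(),s.max(),'t',t.min(),t.max())
    for it in range(5):
        sel=(s>s.max()-1.2)&(abs(t)<3.5)
        vx,vy,x0,y0=cv2.fitLine(P[sel].astype(np.float32),cv2.DIST_HUBER,0,.01,.01).ravel()
        n=np.array([-vy,vx]);n=n if n[1]>0 else -n; s=(P-C)@n;t=(P-C)@np.array([-n[1],n[0]])
    fl=np.median(s[sel]); print('  flat angle',np.arctan2(n[1],n[0]),sel.sum(),'axis est',C+n*(fl-2))
    print('  minrect',(w,h,a))
E
```

```text
brass ellipse (313.5037536621094, 150.18478393554688) (29.323511123657227, 30.382156372070312) [ 472.05963982 -118.07832948    8.        ]
depth 292 centroid [ 471.3288071  -118.97993405] axis angle of normal 1.148094042400866 extent n -3.744880905839107 3.0362913188996705 t -4.887054415962821 4.841731069004787
  flat angle 1.105708 15 axis est [ 471.7044621  -118.23132243]
  minrect (6.776025295257568, 9.721707344055176, 64.97412109375)
col 249 centroid [ 471.50622684 -119.05211846] axis angle of normal 1.1364365809132493 extent n -3.382996704066444 2.7983692692217126 t -4.481734756616109 4.455983297154429
  flat angle 1.1445596 15 axis est [ 471.76264139 -118.48742078]
  minrect (6.157592296600342, 8.944069862365723, 62.89238357543945)
```

```bash
python3 -m handwheel '[{"delta_pos":[-1,-3,0],"twist":[0,0,0],"jaw":1},{"delta_pos":[-4,-6,0],"twist":[0,0,0],"jaw":1},{"delta_pos":[-8,-6,0.3],"twist":[0,0,0],"jaw":1},{"delta_pos":[-12,-6,0.6],"twist":[0,0,0],"jaw":1},{"delta_pos":[-16,-6,1],"twist":[0,0,0],"jaw":1},{"delta_pos":[-20,-6,1.3],"twist":[0,0,0],"jaw":1},{"delta_pos":[-24,-6,1.5],"twist":[0,0,0],"jaw":1},{"delta_pos":[-28,-6,1.5],"twist":[0,0,0],"jaw":1},{"delta_pos":[-32,-6,1.5],"twist":[0,0,0],"jaw":1},{"delta_pos":[-35,-5,1.5],"twist":[0,0,0],"jaw":1}]'
python3 -m handwheel '[{"delta_pos":[-1.5,1,0],"twist":[0,0,0],"jaw":1},{"delta_pos":[-2.2,2,0],"twist":[0,0,0],"jaw":1},{"delta_pos":[-2.2,2.5,0],"twist":[0,0,0],"jaw":1},{"delta_pos":[-2.2,2.5,0],"twist":[0,0,0],"jaw":1},{"delta_pos":[-2.2,2.5,0],"twist":[0,0,0],"jaw":1},{"delta_pos":[-2.2,2.5,0],"twist":[0,0,0],"jaw":1},{"delta_pos":[-2.2,2.5,0],"twist":[0,0,0],"jaw":1},{"delta_pos":[-2.2,2.5,0],"twist":[0,0,0],"jaw":1},{"delta_pos":[-2.2,2.5,0],"twist":[0,0,0],"jaw":1},{"delta_pos":[-2.2,2.5,0],"twist":[0,0,0],"jaw":1}]'
python3 - <<'E'
from h import *
d=cap('wrist','w3'); p=proj(d,[487,253,39]);print(p, telemetry.sense()['eef_pos'],-d['R'].T@d['t'])
u,v=int(p[0]),int(p[1]);v0=max(v-70,0);u0=u-90
cv2.imwrite('pics/w3c.png',cv2.resize(d['frame'][v0:v0+140,u0:u0+180,::-1],None,fx=4,fy=4,interpolation=cv2.INTER_CUBIC));print(u0,v0)
E
```

```text
time_s: 3.58
eef_pos: [419.9, 234.0, 95.9]
ee_rot: [0.502, -0.499, 0.499, -0.5]
force: [1.3, -0.2, 0.6]
grip_width: 1.002
time_s: 4.42
eef_pos: [419.7, 252.7, 69.7]
ee_rot: [-0.5, 0.5, -0.5, 0.5]
force: [0.7, -0.5, 0.7]
grip_width: 0.999
[315.18833556 149.80624199] [419.6214135  252.75143854  69.61664378] [486.40429701 252.92947827 211.61900836]
225 79
```

View pics/w3c.png

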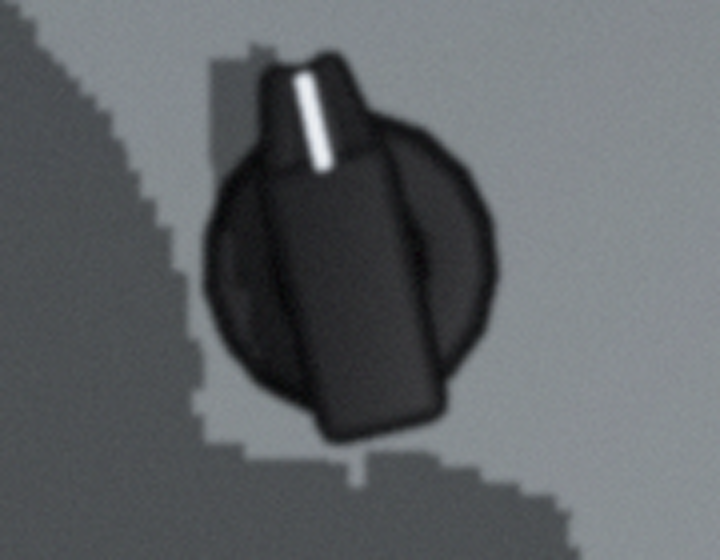

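The close view (4x, origin (225,79)) confirms the black knob. White pointer line runs from (303,75) to (322,170), the bar's square end is near (390,425), and the skirt is centred near (350,265).

```bash
python3 - <<'E'
from h import *
d=load('w3')
g=cv2.cvtColor(d['frame'],cv2.COLOR_RGB2GRAY); z=d['z_map']
vv,uu=np.mgrid[79:219,225:405]
pts=np.array([depth(d,u,v) for u,v in zip(uu.ravel(),vv.ravel())]); 
Z=pts[:,2].reshape(vv.shape); print('top z',np.median(Z[(Z>30)&(Z<50)]))
m=np.zeros(g.shape,np.uint8); m[79:219,225:405]=((Z>32)&(Z<46)&(z[79:219,225:405]>0))
m=cv2.morphologyEx(m,cv2.MORPH_OPEN,np.ones((3,3),np.uint8))
ys,xs=np.nonzero(m);Q=np.array([onz(d,x,y,39)[:2] for x,y in zip(xs,ys)])
C=Q.mean(0);ev,V=np.linalg.eigh(np.cov(Q.T));ax=V[:,1];ax=ax if ax[0]>0 else -ax
t=(Q-C)@ax;s=(Q-C)@np.array([-ax[1],ax[0]])
print('bar',len(Q),C,'ang',np.arctan2(ax[1],ax[0]),'len',t.min(),t.max(),'wid',s.min(),s.max())
mid=C+ax*(t.min()+t.max())/2+np.array([-ax[1],ax[0]])*(s.min()+s.max())/2; print('mid',mid)
# white line
w=(g>150)&(m>0); ys,xs=np.nonzero(w); 
W=np.array([onz(d,x,y,38)[:2] for x,y in zip(xs,ys)]); l=cv2.fitLine(W.astype(np.float32),cv2.DIST_L2,0,.01,.01).ravel(); print('line',len(W),l, np.arctan2(l[1]*np.sign(l[0]),abs(l[0])),W.mean(0))
# sides of bar: line fits
n=np.array([-ax[1],ax[0]])
c=max(cv2.findContours(m,cv2.RETR_EXTERNAL,cv2.CHAIN_APPROX_NONE)[0],key=cv2.contourArea)
P=np.array([onz(d,x,y,39)[:2] for x,y in c[:,0]]);t=(P-C)@ax;s=(P-C)@n
for sg in(1,-1):
    k=(s*sg>6)&(t<6)&(t>-18); l=cv2.fitLine(P[k].astype(np.float32),cv2.DIST_HUBER,0,.01,.01).ravel(); print(k.sum(),np.arctan2(l[1]*np.sign(l[0]),abs(l[0])),np.median(s[k]))
# dark blob skirt circle
b=((g<62)).astype(np.uint8)
np.save('pics/b.npy',b)
th=[(205,265),(495,265),(240,170),(470,175),(260,370),(455,355)]
E=np.array([onz(d,225+x/4,79+y/4,7)[:2] for x,y in th],float)
A=np.c_[2*E,np.ones(6)];r=np.linalg.lstsq(A,(E**2).sum(1),rcond=None)[0];print('skirt',r[:2],np.sqrt(r[2]+r[:2]@r[:2]))
E
```

```text
top z 37.93662463285621
bar 3164 [490.12909397 255.22467703] ang 0.24049885546549102 len -22.494023334180735 23.456145895910375 wid -8.815842420594022 8.788661223088075
mid [490.59954706 255.3260602 ]
line 102 [9.7204405e-01 2.3479849e-01 5.0621753e+02 2.5893805e+02] 0.23701128 [506.21753674 258.93806012]
48 0.24279268 8.565705270490804
51 0.23820695 -8.541432176467882
skirt [490.23415481 254.45562118] 20.901471165983256
```

```bash
python3 -c "
from h import *
print(goal([490.5,255.2,70],[-np.sin(.24),np.cos(.24)]))"
```

```text
(array([-0.24758191, -0.0366656 ,  7.0877728 ]), array([-2.41812924e-04, -2.40384116e-01, -5.74120939e-05]))
```

```bash
python3 -m handwheel '[{"delta_pos":[0,0,2],"twist":[0,-0.08,0],"jaw":1},{"delta_pos":[-0.1,0,4],"twist":[0,-0.16,0],"jaw":1},{"delta_pos":[-0.2,0,6],"twist":[0,-0.24,0],"jaw":1},{"delta_pos":[-0.25,0,7.1],"twist":[0,-0.24,0],"jaw":1},{"delta_pos":[-0.25,0.5,7.1],"twist":[0,-0.24,0],"jaw":1},{"delta_pos":[-0.25,1,7.1],"twist":[0,-0.24,0],"jaw":1},{"delta_pos":[-0.25,1,7.1],"twist":[0,-0.24,0],"jaw":1},{"delta_pos":[-0.25,1,7.1],"twist":[0,-0.24,0],"jaw":1},{"delta_pos":[-0.25,1,7.1],"twist":[0,-0.24,0],"jaw":1},{"delta_pos":[-0.25,1,7.1],"twist":[0,-0.24,0],"jaw":1}]'
python3 - <<'E'
from h import *
print(goal([490.5,255.2,11],[-np.sin(.24),np.cos(.24)]))
cap('wrist','w4')
E
```

```text
time_s: 5.3
eef_pos: [490.2, 255.4, 59.7]
ee_rot: [0.556, -0.556, 0.437, -0.437]
force: [0.2, 1.0, 0.4]
grip_width: 1.001
(array([0.02914977, 4.87228359, 0.01793864]), array([-2.07843749e-04,  1.46450104e-05, -1.16215298e-05]))
```

View pics/w4.png

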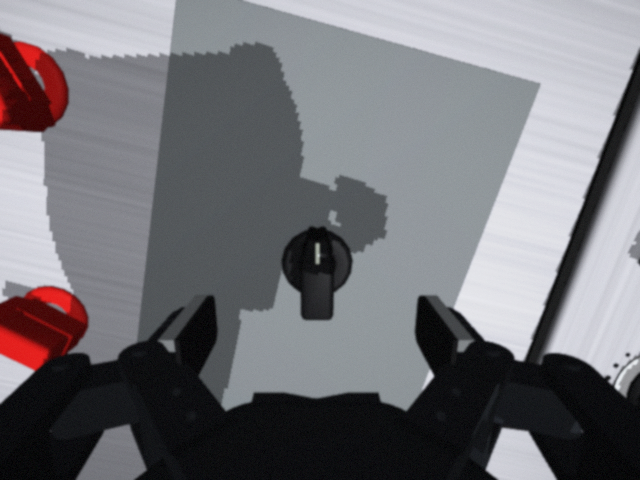

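```bash
python3 -m handwheel '[{"delta_pos":[0,0.8,0],"twist":[0,0,0],"jaw":0.8},{"delta_pos":[0,1.6,0],"twist":[0,0,0],"jaw":0.6},{"delta_pos":[0,2.4,0],"twist":[0,0,0],"jaw":0.6},{"delta_pos":[0,3.2,0],"twist":[0,0,0],"jaw":0.6},{"delta_pos":[0,4,0],"twist":[0,0,0],"jaw":0.6},{"delta_pos":[0,4.5,0],"twist":[0,0,0],"jaw":0.6},{"delta_pos":[0,4.85,0],"twist":[0,0,0],"jaw":0.6},{"delta_pos":[0,4.85,0],"twist":[0,0,0],"jaw":0.6},{"delta_pos":[0,4.85,0],"twist":[0,0,0],"jaw":0.6},{"delta_pos":[0,4.85,0],"twist":[0,0,0],"jaw":0.6}]' 25
python3 -m handwheel '[{"delta_pos":[0,0,0],"twist":[0,0,0],"jaw":0.4},{"delta_pos":[0,0,0],"twist":[0,0,0],"jaw":0.3},{"delta_pos":[0,0,0],"twist":[0,0,0],"jaw":0.25},{"delta_pos":[0,0,0],"twist":[0,0,0],"jaw":0.15},{"delta_pos":[0,0,0],"twist":[0,0,0],"jaw":0.1},{"delta_pos":[0,0,0],"twist":[0,0,0],"jaw":0.1},{"delta_pos":[0,0,0],"twist":[0,0,0],"jaw":0.1},{"delta_pos":[0,0,0],"twist":[0,0,0],"jaw":0.1},{"delta_pos":[0,0,0],"twist":[0,0,0],"jaw":0.1},{"delta_pos":[0,0,0],"twist":[0,0,0],"jaw":0.1}]' 25
python3 - <<'E'
from h import *
d=cap('wrist','w5')
cv2.imwrite('pics/w5c.png',cv2.resize(d['frame'][180:340,210:430,::-1],None,fx=3.6,fy=3.6,interpolation=cv2.INTER_CUBIC))
E
```

```text
time_s: 6.18
eef_pos: [490.8, 255.4, 11.3]
ee_rot: [0.556, -0.556, 0.436, -0.437]
force: [1.1, 0.4, 0.1]
grip_width: 0.601
time_s: 7.02
eef_pos: [490.7, 255.4, 11.2]
ee_rot: [0.556, -0.556, 0.437, -0.437]
force: [-0.9, 0.2, 5.1]
grip_width: 0.201
```

View pics/w5c.png

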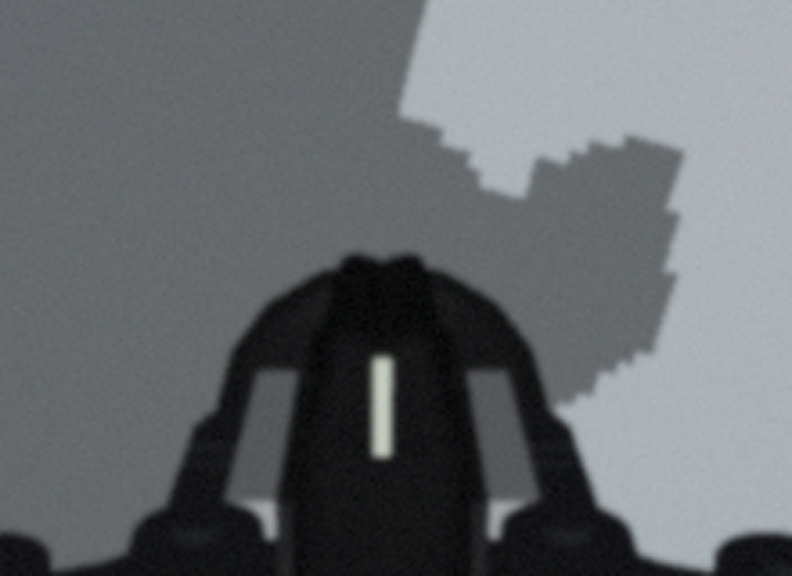

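```bash
python3 -m handwheel '[{"delta_pos":[0,-1,0],"twist":[0,0,0],"jaw":0.1},{"delta_pos":[0,-2.5,0],"twist":[0,0,0],"jaw":0.1},{"delta_pos":[0,-4,0],"twist":[0,0,0],"jaw":0.1},{"delta_pos":[1,-6,0],"twist":[0,0,0],"jaw":0.1},{"delta_pos":[3,-8,-1],"twist":[0,0,0],"jaw":0.1},{"delta_pos":[6,-10,-2],"twist":[0,0,0],"jaw":0.1},{"delta_pos":[9,-10,-3],"twist":[0,0,0],"jaw":0.1},{"delta_pos":[12,-10,-4],"twist":[0,0,0],"jaw":0.1},{"delta_pos":[14,-10,-4.5],"twist":[0,0,0],"jaw":0.1},{"delta_pos":[15,-10,-4.5],"twist":[0,0,0],"jaw":0.1}]' 30
python3 - <<'E'
from h import *
st()
d=cap('wrist','w6')
cv2.imwrite('pics/w6c.png',cv2.resize(d['frame'][180:340,210:430,::-1],None,fx=3.6,fy=3.6,interpolation=cv2.INTER_CUBIC))
print(goal([472,-118.3,110],[-np.sin(1.135),np.cos(1.135)]))
E
```

```text
time_s: 7.9
eef_pos: [482.0, 96.8, 111.4]
ee_rot: [-0.556, 0.556, -0.437, 0.437]
force: [-0.3, 0.7, -0.2]
grip_width: 0.208
{'time_s': 7.9, 'joints': [-0.0404, 0.3751, 1.7519, -0.0004, 1.015, 1.2928], 'dq': [-0.1977, 0.0285, -0.0461, 0.0122, 0.0068, -0.2008], 'tau': [0.5409, -41.0366, -21.3796, -0.0719, -0.0459, -0.0433], 'eef_pos': [482.0047, 96.8088, 111.3764], 'ee_rot': [-0.5556, 0.5559, -0.4372, 0.4371], 'force': [-0.2951, 0.6648, -0.1535], 'wrist_torque': [0.0154, -0.0245, -0.0587], 'grip_width': 0.2076}
(array([20.62163163,  0.14748365, -6.10651196]), array([ 4.93001307e-05, -8.97741937e-01,  5.99378545e-04]))
```

View pics/w6c.png

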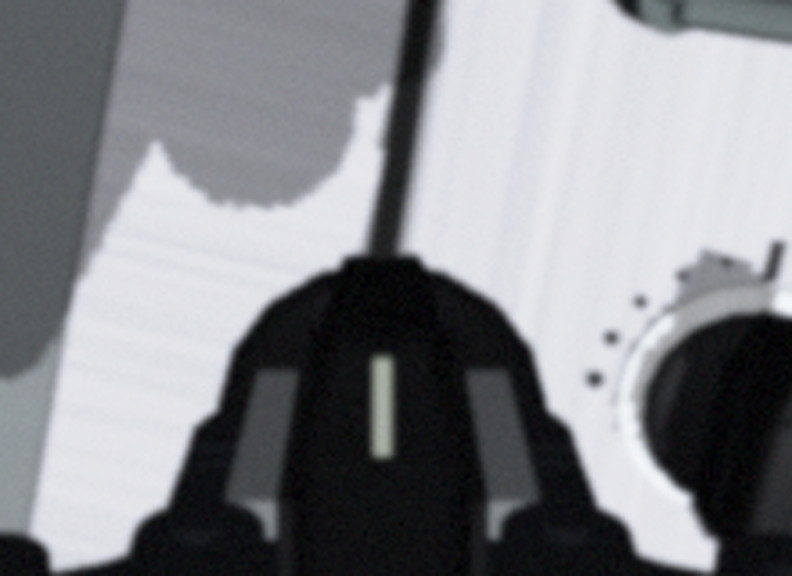

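```bash
python3 - <<'E'
from h import *
d=load('w6');s=telemetry.sense();R=toolR(s);T=np.array(s['eef_pos'])
g=cv2.cvtColor(d['frame'],cv2.COLOR_RGB2GRAY)
m=np.zeros_like(g);m[270:315,308:322]=(g[270:315,308:322]>110)
def ext(d,m,z,o,ax):
    ys,xs=np.nonzero(m);P=np.array([onz(d,x,y,z)[:2] for x,y in zip(xs,ys)])-o
    t=P@ax;n=P@np.array([-ax[1],ax[0]]);return len(P),t.min(),t.max(),t.mean(),n.mean()
zs=[depth(d,u,v)[2]-T[2] for u in (308,316,322) for v in (290,315,330)];print('top z rel',np.round(zs,1))
for h in (26,28,30):print(h,ext(d,m,T[2]+h,T[:2],R[:2,2]))
a=load('w3');ga=cv2.cvtColor(a['frame'],cv2.COLOR_RGB2GRAY);ma=np.zeros_like(ga);ma[90:125,290:315]=ga[90:125,290:315]>130
ma[:, :]=ma
th=0.24;print(ext(a,ma,38.5,np.array([490.5,255.2]),np.array([np.cos(th),np.sin(th)])))
E
```

```text
top z rel [26.6 26.9 26.8 27.2 27.5 25.8 25.  27.9 26.9]
26 (132, np.float64(9.277573634682605), np.float64(19.855150676135832), np.float64(14.645435984695728), np.float64(0.7499172811809958))
28 (132, np.float64(10.259644363065442), np.float64(20.654672403972857), np.float64(15.534867547868805), np.float64(0.7558348822048242))
30 (132, np.float64(11.241715091448278), np.float64(21.454194131809935), np.float64(16.42429911104188), np.float64(0.7617524832286524))
(158, np.float64(10.31419297565236), np.float64(25.087061258223507), np.float64(17.800732343809436), np.float64(-0.7172581685585747))
```

```bash
python3 -m handwheel '[{"delta_pos":[2,0,-0.6],"twist":[0,-0.09,0],"jaw":0.1},{"delta_pos":[4.5,0,-1.3],"twist":[0,-0.18,0],"jaw":0.1},{"delta_pos":[7,0,-2],"twist":[0,-0.27,0],"jaw":0.1},{"delta_pos":[9.5,0,-2.8],"twist":[0,-0.36,0],"jaw":0.1},{"delta_pos":[12,0,-3.6],"twist":[0,-0.45,0],"jaw":0.1},{"delta_pos":[14.5,0,-4.3],"twist":[0,-0.54,0],"jaw":0.1},{"delta_pos":[17,0,-5],"twist":[0,-0.63,0],"jaw":0.1},{"delta_pos":[19,0,-5.6],"twist":[0,-0.72,0],"jaw":0.1},{"delta_pos":[20.2,0,-6],"twist":[0,-0.81,0],"jaw":0.1},{"delta_pos":[20.65,0,-6.1],"twist":[0,-0.898,0],"jaw":0.1}]'
python3 -m handwheel '[{"delta_pos":[0,1,0],"twist":[0,0,0],"jaw":0.1},{"delta_pos":[0,2,0],"twist":[0,0,0],"jaw":0.1},{"delta_pos":[0,3,0],"twist":[0,0,0],"jaw":0.1},{"delta_pos":[0,4,0],"twist":[0,0,0],"jaw":0.1},{"delta_pos":[0,4,0],"twist":[0,0,0],"jaw":0.1},{"delta_pos":[0,4,0],"twist":[0,0,0],"jaw":0.1},{"delta_pos":[0,4,0],"twist":[0,0,0],"jaw":0.1},{"delta_pos":[0,4,0],"twist":[0,0,0],"jaw":0.1},{"delta_pos":[0,4,0],"twist":[0,0,0],"jaw":0.1},{"delta_pos":[0,4,0],"twist":[0,0,0],"jaw":0.1}]'
python3 - <<'E'
from h import *
st()
for n in('wrist','scene'): cap(n,n+'7')
d=load('scene7');p=proj(d,[472,-119,40]).astype(int)
cv2.imwrite('pics/s7c.png',cv2.resize(d['frame'][p[1]-45:p[1]+45,p[0]-60:p[0]+60,::-1],None,fx=6,fy=6,interpolation=cv2.INTER_CUBIC))
print(goal([472.1,-118.8,45],[-np.sin(1.135),np.cos(1.135)]))
E
```

```text
time_s: 8.78
eef_pos: [472.6, -117.1, 111.0]
ee_rot: [-0.691, 0.691, -0.151, 0.151]
force: [-0.0, -0.4, -0.8]
grip_width: 0.202
time_s: 9.62
eef_pos: [472.4, -116.2, 71.3]
ee_rot: [-0.691, 0.691, -0.152, 0.152]
force: [-0.4, -0.3, -0.2]
grip_width: 0.206
{'time_s': 9.6167, 'joints': [-0.4827, 0.427, 1.8026, 0.0, 0.9113, -0.0495], 'dq': [-0.001, 0.0016, 0.0003, -0.0, -0.0009, -0.0008], 'tau': [0.0282, -40.7662, -20.212, 0.0004, -0.0008, 0.0028], 'eef_pos': [472.3824, -116.2217, 71.3144], 'ee_rot': [-0.6905, 0.6907, -0.1517, 0.1522], 'force': [-0.4487, -0.3027, -0.2473], 'wrist_torque': [0.0409, 0.0006, 0.0103], 'grip_width': 0.2061}
(array([ 0.08760825,  2.61900039, -0.24378634]), array([8.81098806e-06, 2.64498308e-03, 4.33419095e-04]))
```

View pics/wrist7.png

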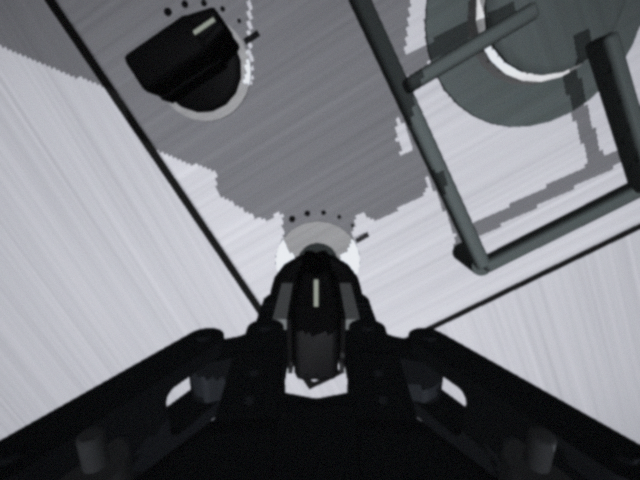

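View pics/s7c.png

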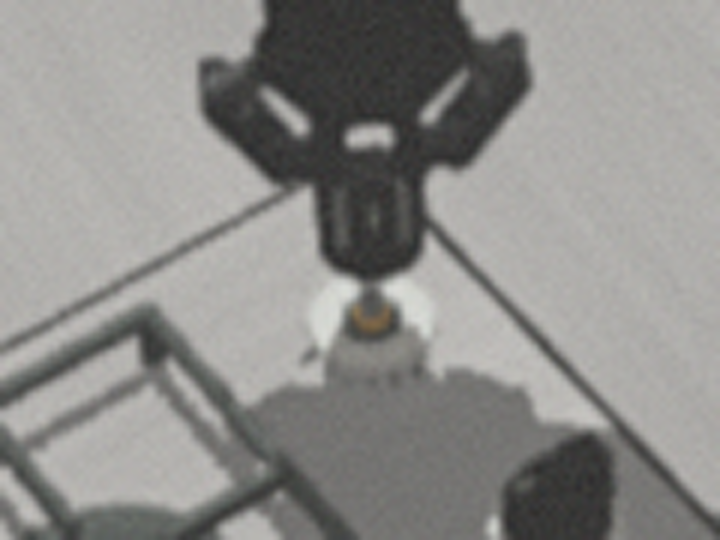

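```bash
python3 -m handwheel '[{"delta_pos":[0.05,0.5,-0.1],"twist":[0,0,0],"jaw":0.1},{"delta_pos":[0.09,1,-0.25],"twist":[0,0,0],"jaw":0.1},{"delta_pos":[0.09,1.5,-0.25],"twist":[0,0,0],"jaw":0.1},{"delta_pos":[0.09,2,-0.25],"twist":[0,0,0],"jaw":0.1},{"delta_pos":[0.09,2.3,-0.25],"twist":[0,0,0],"jaw":0.1},{"delta_pos":[0.09,2.6,-0.25],"twist":[0,0,0],"jaw":0.1},{"delta_pos":[0.09,2.8,-0.25],"twist":[0,0,0],"jaw":0.1},{"delta_pos":[0.09,2.8,-0.25],"twist":[0,0,0],"jaw":0.1},{"delta_pos":[0.09,2.8,-0.25],"twist":[0,0,0],"jaw":0.1},{"delta_pos":[0.09,2.8,-0.25],"twist":[0,0,0],"jaw":0.1}]'
python3 -c "
from h import *
st()
print(goal([472.1,-118.8,39],[-np.sin(1.135),np.cos(1.135)]))"
```

```text
time_s: 10.55
eef_pos: [472.1, -118.9, 43.2]
ee_rot: [-0.691, 0.691, -0.152, 0.152]
force: [-0.1, 0.7, -0.4]
grip_width: 0.203
{'time_s': 10.55, 'joints': [-0.4878, 0.4761, 1.8203, 0.0, 0.8448, -0.0548], 'dq': [0.0002, -0.0012, -0.0013, 0.001, -0.0007, 0.0006], 'tau': [-0.007, -41.4893, -18.8123, -0.0004, -0.0005, 0.0], 'eef_pos': [472.1138, -118.8552, 43.1552], 'ee_rot': [-0.6906, 0.6906, -0.1518, 0.152], 'force': [-0.0668, 0.6855, -0.4054], 'wrist_torque': [-0.0063, 0.0512, 0.0312], 'grip_width': 0.2026}
(array([-0.00374301,  0.41552083,  0.00443482]), array([1.06819279e-05, 2.78561799e-03, 4.08017032e-04]))
```

```bash
python3 -m handwheel '[{"delta_pos":[0,0.1,0],"twist":[0,0,0],"jaw":0.1},{"delta_pos":[0,0.2,0],"twist":[0,0,0],"jaw":0.1},{"delta_pos":[0,0.25,0],"twist":[0,0,0],"jaw":0.1},{"delta_pos":[0,0.3,0],"twist":[0,0,0],"jaw":0.1},{"delta_pos":[0,0.35,0],"twist":[0,0,0],"jaw":0.1},{"delta_pos":[0,0.4,0],"twist":[0,0,0],"jaw":0.1},{"delta_pos":[0,0.45,0],"twist":[0,0,0],"jaw":0.1},{"delta_pos":[0,0.5,0],"twist":[0,0,0],"jaw":0.1},{"delta_pos":[0,0.5,0],"twist":[0,0,0],"jaw":0.1},{"delta_pos":[0,0.5,0],"twist":[0,0,0],"jaw":0.1}]'
```

```text
time_s: 11.38
eef_pos: [472.0, -118.8, 37.9]
ee_rot: [0.691, -0.691, 0.152, -0.152]
force: [-0.2, -0.1, -0.3]
grip_width: 0.204
```

```bash
python3 -m handwheel '[{"delta_pos":[0,0.05,0],"twist":[0,0,0],"jaw":0.1},{"delta_pos":[0,0.1,0],"twist":[0,0,0],"jaw":0.1},{"delta_pos":[0,0.15,0],"twist":[0,0,0],"jaw":0.1},{"delta_pos":[0,0.2,0],"twist":[0,0,0],"jaw":0.1},{"delta_pos":[0,0.22,0],"twist":[0,0,0],"jaw":0.1},{"delta_pos":[0,0.24,0],"twist":[0,0,0],"jaw":0.1},{"delta_pos":[0,0.26,0],"twist":[0,0,0],"jaw":0.1},{"delta_pos":[0,0.26,0],"twist":[0,0,0],"jaw":0.1},{"delta_pos":[0,0.26,0],"twist":[0,0,0],"jaw":0.1},{"delta_pos":[0,0.26,0],"twist":[0,0,0],"jaw":0.1}]'; python3 -c "
from h import *
st()"
```

```text
time_s: 12.22
eef_pos: [472.1, -118.8, 35.5]
ee_rot: [0.691, -0.691, 0.152, -0.152]
force: [0.2, 1.7, 1.9]
grip_width: 0.207
{'time_s': 12.2167, 'joints': [-0.4877, 0.4898, 1.8246, 0.0001, 0.8268, -0.0549], 'dq': [0.0007, 0.0001, -0.0009, 0.0014, -0.0016, 0.0009], 'tau': [-0.6566, -40.8461, -17.9806, -0.2607, -0.034, 0.0006], 'eef_pos': [472.11, -118.7725, 35.4857], 'ee_rot': [0.6906, -0.6906, 0.1518, -0.152], 'force': [0.1756, 1.6808, 1.8832], 'wrist_torque': [0.2098, -0.1561, 0.0355], 'grip_width': 0.2071}
```

Contact at foot height about 27 mm, with a sideways force on the knob of +1.7 N in y. The chamfer wants the knob shifted towards +y, so I'll ease it 0.5 mm that way.

```bash
python3 -m handwheel '[{"delta_pos":[-0.01,0,0.02],"twist":[0,0,0],"jaw":0.1},{"delta_pos":[-0.02,0,0.03],"twist":[0,0,0],"jaw":0.1},{"delta_pos":[-0.02,0,0.045],"twist":[0,0,0],"jaw":0.1},{"delta_pos":[-0.02,0,0.045],"twist":[0,0,0],"jaw":0.1},{"delta_pos":[-0.02,0,0.045],"twist":[0,0,0],"jaw":0.1},{"delta_pos":[-0.02,0,0.045],"twist":[0,0,0],"jaw":0.1},{"delta_pos":[-0.02,0.02,0.045],"twist":[0,0,0],"jaw":0.1},{"delta_pos":[-0.02,0.04,0.045],"twist":[0,0,0],"jaw":0.1},{"delta_pos":[-0.02,0.04,0.045],"twist":[0,0,0],"jaw":0.1},{"delta_pos":[-0.02,0.04,0.045],"twist":[0,0,0],"jaw":0.1}]'; python3 -c "
from h import *
s=st()
print(toolR().T@s['force'],toolR().T@s['wrist_torque'])"
```

```text
time_s: 13.05
eef_pos: [472.0, -118.3, 35.0]
ee_rot: [0.691, -0.691, 0.152, -0.152]
force: [0.3, 1.6, 2.1]
grip_width: 0.203
{'time_s': 13.05, 'joints': [-0.4869, 0.4904, 1.8253, 0.0001, 0.8258, -0.0539], 'dq': [-0.0005, -0.0001, 0.0006, -0.0016, -0.0008, 0.0002], 'tau': [-0.6977, -40.7357, -17.8664, -0.2769, -0.017, 0.0008], 'eef_pos': [472.0361, -118.2579, 35.0448], 'ee_rot': [0.6906, -0.6906, 0.1519, -0.1519], 'force': [0.2927, 1.5993, 2.0617], 'wrist_torque': [0.2588, -0.0918, 0.0135], 'grip_width': 0.2031}
[-0.4052907  -2.06158405  1.57468371] [ 0.27341273 -0.01344932  0.02525507]
```

```bash
python3 -m handwheel '[{"delta_pos":[0,0,0.02],"twist":[0,0,0],"jaw":0.1},{"delta_pos":[-0.01,0,0.03],"twist":[0,0,0],"jaw":0.1},{"delta_pos":[-0.01,0,0.05],"twist":[0,0,0],"jaw":0.1},{"delta_pos":[-0.01,0,0.05],"twist":[0,0,0],"jaw":0.1},{"delta_pos":[-0.01,0,0.05],"twist":[0,0,0],"jaw":0.1},{"delta_pos":[-0.01,0,0.05],"twist":[0,0,0],"jaw":0.1},{"delta_pos":[-0.01,0,0.05],"twist":[0,0,0],"jaw":0.1},{"delta_pos":[-0.01,0,0.05],"twist":[0,0,0],"jaw":0.1},{"delta_pos":[-0.01,0,0.05],"twist":[0,0,0],"jaw":0.1},{"delta_pos":[-0.01,0,0.05],"twist":[0,0,0],"jaw":0.1}]'; python3 -c "
from h import *
s=st()
print(toolR().T@s['force'],toolR().T@s['wrist_torque'])"
```

```text
time_s: 13.88
eef_pos: [472.1, -117.8, 35.0]
ee_rot: [-0.691, 0.691, -0.152, 0.152]
force: [-0.5, 0.6, -0.9]
grip_width: 0.205
{'time_s': 13.8833, 'joints': [-0.4859, 0.4905, 1.8254, -0.0, 0.8258, -0.0529], 'dq': [-0.0006, -0.0008, -0.0007, 0.0003, 0.0004, 0.0013], 'tau': [-0.1596, -41.4343, -18.0964, -0.0775, 0.0699, -0.0002], 'eef_pos': [472.1082, -117.8153, 34.9776], 'ee_rot': [-0.6906, 0.6906, -0.1519, 0.1519], 'force': [-0.4554, 0.5594, -0.8507], 'wrist_torque': [0.0227, -0.0718, -0.0537], 'grip_width': 0.2051}
[-0.64809795  0.85073541  0.31666881] [ 0.05075818  0.05364972 -0.05559449]
```

```bash
python3 -m handwheel '[{"delta_pos":[0,0.03,0],"twist":[0,0,0],"jaw":0.1},{"delta_pos":[0,0.06,0],"twist":[0,0,0],"jaw":0.1},{"delta_pos":[0,0.09,0],"twist":[0,0,0],"jaw":0.1},{"delta_pos":[0,0.12,0],"twist":[0,0,0],"jaw":0.1},{"delta_pos":[0,0.15,0],"twist":[0,0,0],"jaw":0.1},{"delta_pos":[0,0.18,0],"twist":[0,0,0],"jaw":0.1},{"delta_pos":[0,0.18,0],"twist":[0,0,0],"jaw":0.1},{"delta_pos":[0,0.18,0],"twist":[0,0,0],"jaw":0.1},{"delta_pos":[0,0.18,0],"twist":[0,0,0],"jaw":0.1},{"delta_pos":[0,0.18,0],"twist":[0,0,0],"jaw":0.1}]'; python3 -c "
from h import *
s=st()
print(toolR().T@s['force'],toolR().T@s['wrist_torque'])"
```

```text
time_s: 14.72
eef_pos: [472.1, -117.7, 33.2]
ee_rot: [0.691, -0.691, 0.152, -0.152]
force: [3.2, 2.5, -0.4]
grip_width: 0.204
{'time_s': 14.7167, 'joints': [-0.4858, 0.4938, 1.8263, 0.0002, 0.8215, -0.0529], 'dq': [0.0003, 0.0009, 0.0005, -0.0006, 0.0031, 0.0001], 'tau': [-1.5472, -41.7793, -18.01, -0.6462, 0.1592, 0.003], 'eef_pos': [472.147, -117.7282, 33.1659], 'ee_rot': [0.6907, -0.6905, 0.1519, -0.1519], 'force': [3.246, 2.522, -0.4476], 'wrist_torque': [0.454, -0.3552, -0.0435], 'grip_width': 0.2035}
[1.88810803 0.44815321 3.65125371] [ 0.56119468  0.04343939 -0.13192287]
```

```bash
python3 -m handwheel '[{"delta_pos":[0.01,0,0.02],"twist":[0,0,0],"jaw":0.1},{"delta_pos":[0.02,0,0.04],"twist":[0,0,0],"jaw":0.1},{"delta_pos":[0.025,0,0.05],"twist":[0,0,0],"jaw":0.1},{"delta_pos":[0.025,0,0.05],"twist":[0,0,0],"jaw":0.1},{"delta_pos":[0.025,0,0.05],"twist":[0,0,0],"jaw":0.1},{"delta_pos":[0.025,0,0.05],"twist":[0,0,0],"jaw":0.1},{"delta_pos":[0.025,0,0.05],"twist":[0,0,0],"jaw":0.1},{"delta_pos":[0.025,0,0.05],"twist":[0,0,0],"jaw":0.1},{"delta_pos":[0.025,0,0.05],"twist":[0,0,0],"jaw":0.1},{"delta_pos":[0.025,0,0.05],"twist":[0,0,0],"jaw":0.1}]'; python3 -c "
from h import *
s=st()
print(toolR().T@s['force'],toolR().T@s['wrist_torque'])"
```

```text
time_s: 15.55
eef_pos: [472.6, -117.5, 33.2]
ee_rot: [-0.691, 0.691, -0.152, 0.152]
force: [-0.5, 1.5, -1.1]
grip_width: 0.207
{'time_s': 15.55, 'joints': [-0.4848, 0.4943, 1.8253, 0.0, 0.8219, -0.0518], 'dq': [-0.0003, -0.0007, 0.0019, 0.0017, 0.0002, -0.0003], 'tau': [-0.0081, -41.9904, -18.4027, -0.0016, 0.0006, -0.0], 'eef_pos': [472.5516, -117.4847, 33.1772], 'ee_rot': [-0.6906, 0.6906, -0.1519, 0.1519], 'force': [-0.5303, 1.4751, -1.0616], 'wrist_torque': [-0.0054, 0.0244, 0.0188], 'grip_width': 0.2071}
[-1.10044413  1.06162112  1.11639274] [-0.0151515  -0.01882724  0.0198951 ]
```

```bash
python3 -m handwheel '[{"delta_pos":[0,0.04,0],"twist":[0,0,0],"jaw":0.1},{"delta_pos":[0,0.08,0],"twist":[0,0,0],"jaw":0.1},{"delta_pos":[0,0.12,0],"twist":[0,0,0],"jaw":0.1},{"delta_pos":[0,0.16,0],"twist":[0,0,0],"jaw":0.1},{"delta_pos":[0,0.2,0],"twist":[0,0,0],"jaw":0.1},{"delta_pos":[0,0.24,0],"twist":[0,0,0],"jaw":0.1},{"delta_pos":[0,0.28,0],"twist":[0,0,0],"jaw":0.1},{"delta_pos":[0,0.3,0],"twist":[0,0,0],"jaw":0.1},{"delta_pos":[0,0.3,0],"twist":[0,0,0],"jaw":0.1},{"delta_pos":[0,0.3,0],"twist":[0,0,0],"jaw":0.1}]'; python3 -c "
from h import *
s=st()
print(toolR().T@s['force'],toolR().T@s['wrist_torque'])"
```

```text
time_s: 16.38
eef_pos: [472.6, -117.4, 30.2]
ee_rot: [0.691, -0.691, 0.152, -0.152]
force: [1.1, -0.6, -0.4]
grip_width: 0.2
{'time_s': 16.3833, 'joints': [-0.4848, 0.4998, 1.8268, 0.0, 0.815, -0.0518], 'dq': [-0.0001, -0.0021, 0.0021, -0.0014, -0.0012, 0.0018], 'tau': [-0.0013, -42.0475, -18.2396, -0.0004, -0.0009, -0.0], 'eef_pos': [472.5652, -117.4467, 30.1917], 'ee_rot': [0.6906, -0.6906, 0.1519, -0.1519], 'force': [1.1028, -0.6056, -0.409], 'wrist_torque': [-0.0423, -0.0009, 0.033], 'grip_width': 0.2002}
[ 1.2551248   0.40902858 -0.08695158] [-0.03798281 -0.03300205 -0.01860024]
```

```bash
python3 -m handwheel '[{"delta_pos":[0,0.06,0],"twist":[0,0,0],"jaw":0.1},{"delta_pos":[0,0.12,0],"twist":[0,0,0],"jaw":0.1},{"delta_pos":[0,0.18,0],"twist":[0,0,0],"jaw":0.1},{"delta_pos":[0,0.24,0],"twist":[0,0,0],"jaw":0.1},{"delta_pos":[0,0.3,0],"twist":[0,0,0],"jaw":0.1},{"delta_pos":[0,0.36,0],"twist":[0,0,0],"jaw":0.1},{"delta_pos":[0,0.42,0],"twist":[0,0,0],"jaw":0.1},{"delta_pos":[0,0.48,0],"twist":[0,0,0],"jaw":0.1},{"delta_pos":[0,0.5,0],"twist":[0,0,0],"jaw":0.1},{"delta_pos":[0,0.5,0],"twist":[0,0,0],"jaw":0.1}]'; python3 -c "
from h import *
s=st()
print(toolR().T@s['force'],toolR().T@s['wrist_torque'])"
```

```text
time_s: 17.22
eef_pos: [472.5, -117.5, 25.1]
ee_rot: [0.691, -0.691, 0.152, -0.152]
force: [-0.0, -0.2, -0.9]
grip_width: 0.208
{'time_s': 17.2167, 'joints': [-0.4848, 0.5091, 1.8294, 0.0, 0.8032, -0.0518], 'dq': [-0.0007, -0.0011, -0.0009, -0.0005, -0.0002, -0.0005], 'tau': [-0.0022, -42.1959, -17.9977, -0.0002, -0.0096, -0.0001], 'eef_pos': [472.5317, -117.453, 25.1174], 'ee_rot': [0.6906, -0.6906, 0.152, -0.1519], 'force': [-0.0005, -0.1852, -0.8857], 'wrist_torque': [-0.0176, -0.0159, 0.0019], 'grip_width': 0.2084}
[ 0.07733644  0.88570377 -0.16830972] [-0.00933637 -0.00193338 -0.02178834]
```

```bash
python3 -m handwheel '[{"delta_pos":[0,0.03,0],"twist":[0,0,0],"jaw":0.1},{"delta_pos":[0,0.06,0],"twist":[0,0,0],"jaw":0.1},{"delta_pos":[0,0.09,0],"twist":[0,0,0],"jaw":0.1},{"delta_pos":[0,0.12,0],"twist":[0,0,0],"jaw":0.1},{"delta_pos":[0,0.15,0],"twist":[0,0,0],"jaw":0.1},{"delta_pos":[0,0.18,0],"twist":[0,0,0],"jaw":0.1},{"delta_pos":[0,0.21,0],"twist":[0,0,0],"jaw":0.1},{"delta_pos":[0,0.24,0],"twist":[0,0,0],"jaw":0.1},{"delta_pos":[0,0.24,0],"twist":[0,0,0],"jaw":0.1},{"delta_pos":[0,0.24,0],"twist":[0,0,0],"jaw":0.1}]'; python3 -m handwheel '[{"delta_pos":[0,0.02,0],"twist":[0,0,0],"jaw":0.1},{"delta_pos":[0,0.03,0],"twist":[0,0,0],"jaw":0.1},{"delta_pos":[0,0.04,0],"twist":[0,0,0],"jaw":0.1},{"delta_pos":[0,0.04,0],"twist":[0,0,0],"jaw":0.1},{"delta_pos":[0,0.04,0],"twist":[0,0,0],"jaw":0.1},{"delta_pos":[0,0.04,0],"twist":[0,0,0],"jaw":0.1},{"delta_pos":[0,0.04,0],"twist":[0,0,0],"jaw":0.1},{"delta_pos":[0,0.04,0],"twist":[0,0,0],"jaw":0.1},{"delta_pos":[0,0.04,0],"twist":[0,0,0],"jaw":0.1},{"delta_pos":[0,0.04,0],"twist":[0,0,0],"jaw":0.1}]'; python3 -c "
from h import *
s=st()
print(toolR().T@s['force'],toolR().T@s['wrist_torque'])"
```

```text
time_s: 18.05
eef_pos: [472.5, -117.4, 22.8]
ee_rot: [0.691, -0.691, 0.152, -0.152]
force: [-0.3, -0.1, -1.0]
grip_width: 0.202
time_s: 18.88
eef_pos: [472.6, -117.5, 22.4]
ee_rot: [0.691, -0.691, 0.152, -0.152]
force: [-0.4, -0.6, -0.0]
grip_width: 0.212
{'time_s': 18.8833, 'joints': [-0.4848, 0.5142, 1.8307, 0.0, 0.7967, -0.0518], 'dq': [0.001, 0.0006, 0.0002, -0.001, -0.0017, -0.0001], 'tau': [-0.0016, -42.3254, -17.8727, -0.0004, 0.0005, 0.0], 'eef_pos': [472.5603, -117.4541, 22.3842], 'ee_rot': [0.6906, -0.6906, 0.1519, -0.1519], 'force': [-0.4288, -0.6375, -0.0281], 'wrist_torque': [-0.0232, 0.0115, 0.0251], 'grip_width': 0.2124}
[-0.12173719  0.0281092  -0.75860641] [-0.02583731 -0.0250763   0.00069568]
```

```bash
python3 -m handwheel '[{"delta_pos":[0,0.02,0],"twist":[0,0,0],"jaw":0.1},{"delta_pos":[0,0.03,0],"twist":[0,0,0],"jaw":0.1},{"delta_pos":[0,0.04,0],"twist":[0,0,0],"jaw":0.1},{"delta_pos":[0,0.04,0],"twist":[0,0,0],"jaw":0.1},{"delta_pos":[0,0.04,0],"twist":[0,0,0],"jaw":0.1},{"delta_pos":[0,0.04,0],"twist":[0,0,0],"jaw":0.1},{"delta_pos":[0,0.04,0],"twist":[0,0,0],"jaw":0.1},{"delta_pos":[0,0.04,0],"twist":[0,0,0],"jaw":0.1},{"delta_pos":[0,0.04,0],"twist":[0,0,0],"jaw":0.1},{"delta_pos":[0,0.04,0],"twist":[0,0,0],"jaw":0.1}]'; python3 -c "
from h import *
s=st()
print(toolR().T@s['force'],toolR().T@s['wrist_torque'])"
```

```text
time_s: 19.72
eef_pos: [472.6, -117.5, 22.0]
ee_rot: [-0.691, 0.691, -0.152, 0.152]
force: [-1.0, -0.0, 4.0]
grip_width: 0.205
{'time_s': 19.7167, 'joints': [-0.4848, 0.5149, 1.8307, 0.0, 0.7958, -0.0518], 'dq': [-0.0004, -0.0014, -0.0008, -0.0008, 0.0009, 0.0002], 'tau': [-0.062, -40.3328, -17.1259, 0.0142, -0.1904, -0.0014], 'eef_pos': [472.6246, -117.4796, 22.0467], 'ee_rot': [-0.6906, 0.6906, -0.1518, 0.1519], 'force': [-1.0189, -0.0299, 3.9914], 'wrist_torque': [0.0715, 0.1105, 0.0746], 'grip_width': 0.2049}
[-0.91160602 -3.9915797  -0.45466045] [ 0.01856338 -0.0746277   0.13031023]
```

Contact at 4 N with TCP z 22.0, so the foot is at 13.8 mm. That matches home, expected 14. I'll back off 0.2 mm and turn clockwise in steps, watching the force.

```bash
python3 -m handwheel '[{"delta_pos":[0,-0.02,0],"twist":[0,0,0],"jaw":0.1},{"delta_pos":[0,-0.03,0],"twist":[0,0.04,0],"jaw":0.1},{"delta_pos":[0.005,-0.03,0],"twist":[0,0.08,0],"jaw":0.1},{"delta_pos":[0.01,-0.03,0],"twist":[0,0.12,0],"jaw":0.1},{"delta_pos":[0.015,-0.03,0],"twist":[0,0.16,0],"jaw":0.1},{"delta_pos":[0.02,-0.03,0],"twist":[0,0.2,0],"jaw":0.1},{"delta_pos":[0.025,-0.03,0],"twist":[0,0.25,0],"jaw":0.1},{"delta_pos":[0.03,-0.03,-0.005],"twist":[0,0.3,0],"jaw":0.1},{"delta_pos":[0.03,-0.03,-0.005],"twist":[0,0.3,0],"jaw":0.1},{"delta_pos":[0.03,-0.03,-0.005],"twist":[0,0.3,0],"jaw":0.1}]'; python3 -c "
from h import *
s=st()
print(toolR().T@s['force'],toolR().T@s['wrist_torque'],np.arctan2(*toolR()[[1,0],2]))"
```

```text
time_s: 20.55
eef_pos: [473.0, -117.3, 22.2]
ee_rot: [0.661, -0.66, 0.253, -0.253]
force: [2.2, 5.2, 0.9]
grip_width: 0.203
{'time_s': 20.55, 'joints': [-0.4844, 0.5151, 1.8298, 0.0009, 0.7966, 0.2467], 'dq': [-0.0011, 0.0005, 0.0002, -0.0015, -0.0013, -0.0093], 'tau': [-2.3779, -41.4538, -17.1032, -0.903, 0.1514, 0.1948], 'eef_pos': [472.9973, -117.3053, 22.1935], 'ee_rot': [0.6605, -0.6601, 0.2529, -0.253], 'force': [2.2475, 5.1746, 0.941], 'wrist_torque': [0.6501, -0.5152, 0.0388], 'grip_width': 0.2032}
[-1.78524658 -0.93741215  5.352344  ] [ 0.82794527 -0.03874334  0.05105251] 0.8390816211129303
```

```bash
python3 -m handwheel '[{"delta_pos":[-0.01,0,0.03],"twist":[0,0.04,0],"jaw":0.1},{"delta_pos":[-0.01,0,0.03],"twist":[0,0.09,0],"jaw":0.1},{"delta_pos":[-0.01,0,0.03],"twist":[0,0.14,0],"jaw":0.1},{"delta_pos":[0,0,0.03],"twist":[0,0.19,0],"jaw":0.1},{"delta_pos":[0,0,0.03],"twist":[0,0.24,0],"jaw":0.1},{"delta_pos":[0,0,0.03],"twist":[0,0.29,0],"jaw":0.1},{"delta_pos":[0,0,0.03],"twist":[0,0.34,0],"jaw":0.1},{"delta_pos":[0,0,0.03],"twist":[0,0.39,0],"jaw":0.1},{"delta_pos":[0,0,0.03],"twist":[0,0.39,0],"jaw":0.1},{"delta_pos":[0,0,0.03],"twist":[0,0.39,0],"jaw":0.1}]'; python3 - <<'E'
from h import *
s=st()
print(toolR().T@s['force'],toolR().T@s['wrist_torque'],np.arctan2(*toolR()[[1,0],2]))
d=cap('wrist','w8')
cv2.imwrite('pics/w8c.png',cv2.resize(d['frame'][150:350,190:450,::-1],None,fx=3,fy=3,interpolation=cv2.INTER_CUBIC))
E
```

```text
time_s: 21.38
eef_pos: [473.4, -117.5, 22.3]
ee_rot: [0.599, -0.599, 0.375, -0.376]
force: [4.7, 1.8, -1.0]
grip_width: 0.203
{'time_s': 21.3833, 'joints': [-0.4841, 0.5153, 1.8291, 0.0003, 0.7963, 0.6363], 'dq': [-0.0007, -0.0012, 0.0016, -0.0004, 0.0011, -0.004], 'tau': [-1.5685, -42.0738, -16.3708, -0.705, 0.7271, 0.184], 'eef_pos': [473.3591, -117.4579, 22.2792], 'ee_rot': [0.5991, -0.5989, 0.3755, -0.3761], 'force': [4.7239, 1.8457, -0.9734], 'wrist_torque': [0.469, -0.8023, 0.0038], 'grip_width': 0.203}
[0.3929561  0.97718768 5.05574815] [ 0.92646558 -0.0032158   0.07315871] 0.4501463186823238
```

View pics/w8c.png

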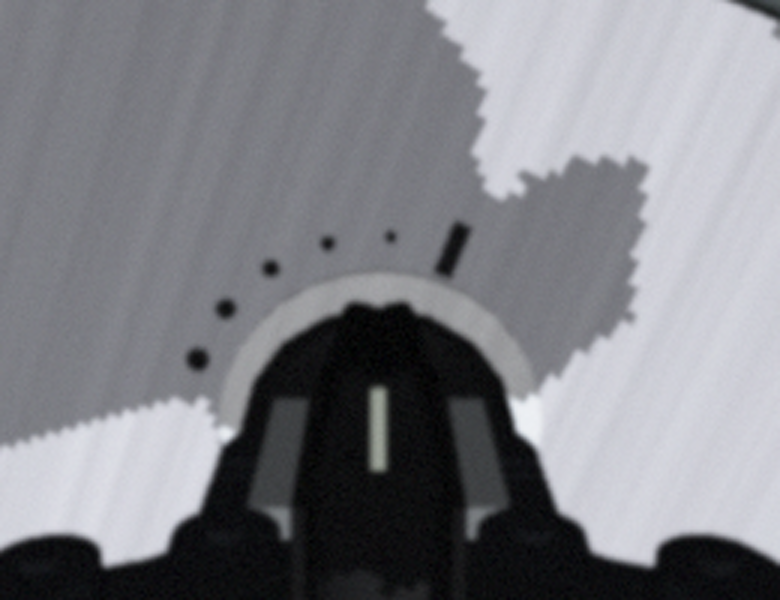

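```bash
python3 -m handwheel '[{"delta_pos":[0,0,0.01],"twist":[0,0.05,0],"jaw":0.1},{"delta_pos":[0,0,0.02],"twist":[0,0.1,0],"jaw":0.1},{"delta_pos":[0,0,0.02],"twist":[0,0.15,0],"jaw":0.1},{"delta_pos":[0,0,0.02],"twist":[0,0.2,0],"jaw":0.1},{"delta_pos":[0,0,0.02],"twist":[0,0.25,0],"jaw":0.1},{"delta_pos":[0,0,0.02],"twist":[0,0.3,0],"jaw":0.1},{"delta_pos":[0,0,0.02],"twist":[0,0.35,0],"jaw":0.1},{"delta_pos":[0,0,0.02],"twist":[0,0.37,0],"jaw":0.1},{"delta_pos":[0,0,0.02],"twist":[0,0.37,0],"jaw":0.1},{"delta_pos":[0,0,0.02],"twist":[0,0.37,0],"jaw":0.1}]'; python3 - <<'E'
from h import *
s=st()
print(toolR().T@s['force'],toolR().T@s['wrist_torque'],np.arctan2(*toolR()[[1,0],2]))
d=cap('wrist','w9')
cv2.imwrite('pics/w9c.png',cv2.resize(d['frame'][150:350,190:450,::-1],None,fx=3,fy=3,interpolation=cv2.INTER_CUBIC))
E
```

```text
time_s: 22.27
eef_pos: [473.5, -117.7, 22.3]
ee_rot: [0.52, -0.52, 0.479, -0.48]
force: [5.8, -1.0, -3.0]
grip_width: 0.207
{'time_s': 22.2667, 'joints': [-0.4842, 0.5155, 1.8285, -0.0003, 0.7964, 1.007], 'dq': [0.0005, -0.0012, -0.0009, -0.0021, 0.0003, -0.0031], 'tau': [-0.3176, -42.5578, -15.7425, -0.3177, 1.218, 0.0719], 'eef_pos': [473.5374, -117.6936, 22.3237], 'ee_rot': [0.5196, -0.5195, 0.4792, -0.4801], 'force': [5.7981, -0.9631, -2.9871], 'wrist_torque': [-0.1139, -0.8699, 0.0644], 'grip_width': 0.2066}
[1.42005354 2.99314573 5.70027678] [ 0.85812749 -0.06392415 -0.18284273] 0.07982887259270892
```

View pics/w9c.png

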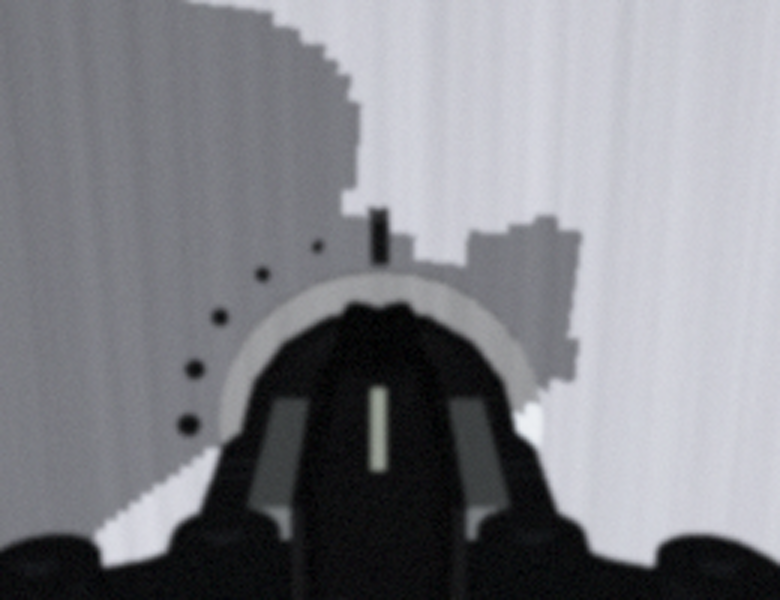

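The pointer line (378,430) now lies exactly under the off dash (379,237). The stem lags by the play, so I'll carry on clockwise by feel to its stop, then bring the pointer back.

```bash
python3 -m handwheel '[{"delta_pos":[0,0,0.0],"twist":[0,0.03,0],"jaw":0.1},{"delta_pos":[0,0,0.01],"twist":[0,0.06,0],"jaw":0.1},{"delta_pos":[0,0,0.01],"twist":[0,0.09,0],"jaw":0.1},{"delta_pos":[0,0,0.01],"twist":[0,0.1,0],"jaw":0.1},{"delta_pos":[0,0,0.01],"twist":[0,0.1,0],"jaw":0.1},{"delta_pos":[0,0,0.01],"twist":[0,0.1,0],"jaw":0.1},{"delta_pos":[0,0,0.01],"twist":[0,0.1,0],"jaw":0.1},{"delta_pos":[0,0,0.01],"twist":[0,0.1,0],"jaw":0.1},{"delta_pos":[0,0,0.01],"twist":[0,0.1,0],"jaw":0.1},{"delta_pos":[0,0,0.01],"twist":[0,0.1,0],"jaw":0.1}]'; python3 - <<'E'
from h import *
s=st()
print(toolR().T@s['force'],toolR().T@s['wrist_torque'],np.arctan2(*toolR()[[1,0],2]))
E
```

```text
time_s: 23.15
eef_pos: [473.6, -117.8, 22.3]
ee_rot: [-0.495, 0.495, -0.505, 0.505]
force: [5.0, -1.0, -3.7]
grip_width: 0.206
{'time_s': 23.15, 'joints': [-0.4841, 0.5157, 1.8283, -0.0005, 0.7966, 1.1071], 'dq': [-0.0013, 0.001, -0.0002, 0.0018, 0.002, 0.0002], 'tau': [0.1001, -42.5878, -15.6841, -0.1645, 1.2558, 0.0232], 'eef_pos': [473.5784, -117.7552, 22.307], 'ee_rot': [-0.495, 0.495, -0.5046, 0.5054], 'force': [5.0441, -0.956, -3.7032], 'wrist_torque': [-0.1975, -0.8547, 0.0371], 'grip_width': 0.2064}
[0.85160221 3.70804001 5.05930568] [ 0.85847088 -0.03652544 -0.18033426] -0.02005164482136512
```

```bash
python3 -m handwheel '[{"delta_pos":[0,0,0.0],"twist":[0,0.02,0],"jaw":0.1},{"delta_pos":[0,0,0.0],"twist":[0,0.04,0],"jaw":0.1},{"delta_pos":[0,0,0.0],"twist":[0,0.05,0],"jaw":0.1},{"delta_pos":[0,0,0.0],"twist":[0,0.05,0],"jaw":0.1},{"delta_pos":[0,0,0.0],"twist":[0,0.05,0],"jaw":0.1},{"delta_pos":[0,0,0.0],"twist":[0,0.05,0],"jaw":0.1},{"delta_pos":[0,0,0.0],"twist":[0,0.05,0],"jaw":0.1},{"delta_pos":[0,0,0.0],"twist":[0,0.05,0],"jaw":0.1},{"delta_pos":[0,0,0.0],"twist":[0,0.05,0],"jaw":0.1},{"delta_pos":[0,0,0.0],"twist":[0,0.05,0],"jaw":0.1}]'; python3 - <<'E'
from h import *
s=st()
print(toolR().T@s['force'],toolR().T@s['wrist_torque'],np.arctan2(*toolR()[[1,0],2]))
E
```

```text
time_s: 23.98
eef_pos: [473.6, -117.8, 22.3]
ee_rot: [-0.482, 0.482, -0.517, 0.518]
force: [5.4, -1.0, -3.0]
grip_width: 0.206
{'time_s': 23.9833, 'joints': [-0.4842, 0.5157, 1.8282, -0.0006, 0.7965, 1.1571], 'dq': [-0.0006, -0.0005, 0.0002, -0.0012, -0.0014, -0.0011], 'tau': [0.2316, -42.614, -15.6408, -0.1204, 1.2874, 0.0233], 'eef_pos': [473.5986, -117.823, 22.3088], 'ee_rot': [-0.4822, 0.4822, -0.5168, 0.5177], 'force': [5.3651, -0.9945, -2.9722], 'wrist_torque': [-0.2529, -0.7923, 0.0397], 'grip_width': 0.2062}
[0.61369217 2.97769647 5.41884896] [ 0.80809761 -0.03923876 -0.19675284] -0.07010375326167023
```

```bash
python3 -m handwheel '[{"delta_pos":[0,0,0.0],"twist":[0,0.02,0],"jaw":0.1},{"delta_pos":[0,0,0.0],"twist":[0,0.04,0],"jaw":0.1},{"delta_pos":[0,0,0.0],"twist":[0,0.05,0],"jaw":0.1},{"delta_pos":[0,0,0.0],"twist":[0,0.05,0],"jaw":0.1},{"delta_pos":[0,0,0.0],"twist":[0,0.05,0],"jaw":0.1},{"delta_pos":[0,0,0.0],"twist":[0,0.05,0],"jaw":0.1},{"delta_pos":[0,0,0.0],"twist":[0,0.05,0],"jaw":0.1},{"delta_pos":[0,0,0.0],"twist":[0,0.05,0],"jaw":0.1},{"delta_pos":[0,0,0.0],"twist":[0,0.05,0],"jaw":0.1},{"delta_pos":[0,0,0.0],"twist":[0,0.05,0],"jaw":0.1}]'; python3 - <<'E'
from h import *
s=st()
print(toolR().T@s['force'],toolR().T@s['wrist_torque'],np.arctan2(*toolR()[[1,0],2]))
d=cap('wrist','w10')
cv2.imwrite('pics/w10c.png',cv2.resize(d['frame'][150:350,190:450,::-1],None,fx=3,fy=3,interpolation=cv2.INTER_CUBIC))
E
```

```text
time_s: 24.82
eef_pos: [473.6, -117.9, 22.3]
ee_rot: [-0.469, 0.469, -0.529, 0.53]
force: [4.2, -1.4, -2.7]
grip_width: 0.202
{'time_s': 24.8167, 'joints': [-0.4842, 0.5156, 1.8282, -0.0007, 0.7964, 1.2071], 'dq': [0.0009, -0.0008, 0.0019, -0.0005, 0.0005, -0.0013], 'tau': [0.3637, -42.6359, -15.5996, -0.0754, 1.3163, 0.0233], 'eef_pos': [473.6299, -117.8612, 22.3305], 'ee_rot': [-0.4691, 0.4691, -0.5286, 0.5296], 'force': [4.2315, -1.3691, -2.7043], 'wrist_torque': [-0.3424, -0.8351, 0.0149], 'grip_width': 0.202}
[0.85000268 2.70973955 4.36211775] [ 0.87013131 -0.01432315 -0.23992671] -0.12004648817673655
```

View pics/w10c.png

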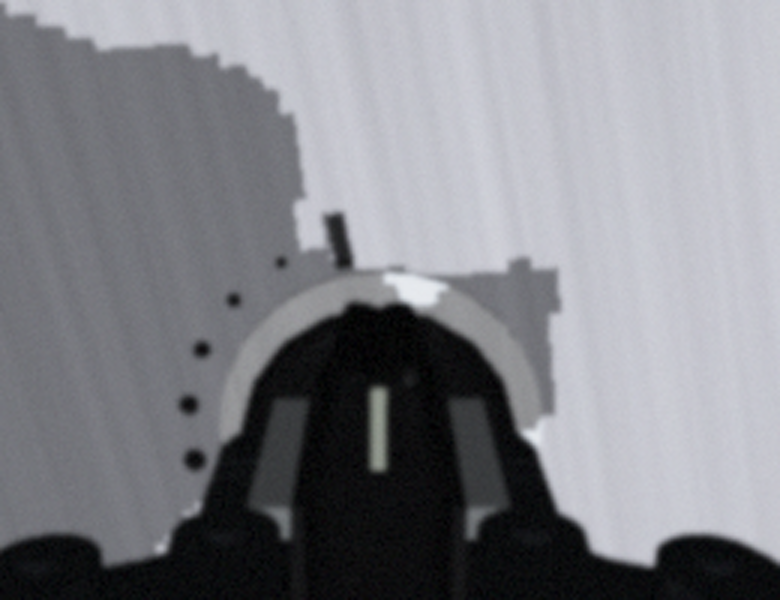

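```bash
python3 -m handwheel '[{"delta_pos":[0,0,0.0],"twist":[0,0.02,0],"jaw":0.1},{"delta_pos":[0,0,0.0],"twist":[0,0.04,0],"jaw":0.1},{"delta_pos":[0,0,0.0],"twist":[0,0.04,0],"jaw":0.1},{"delta_pos":[0,0,0.0],"twist":[0,0.04,0],"jaw":0.1},{"delta_pos":[0,0,0.0],"twist":[0,0.04,0],"jaw":0.1},{"delta_pos":[0,0,0.0],"twist":[0,0.04,0],"jaw":0.1},{"delta_pos":[0,0,0.0],"twist":[0,0.04,0],"jaw":0.1},{"delta_pos":[0,0,0.0],"twist":[0,0.04,0],"jaw":0.1},{"delta_pos":[0,0,0.0],"twist":[0,0.04,0],"jaw":0.1},{"delta_pos":[0,0,0.0],"twist":[0,0.04,0],"jaw":0.1}]'; python3 - <<'E'
from h import *
s=st()
print(toolR().T@s['force'],toolR().T@s['wrist_torque'],np.arctan2(*toolR()[[1,0],2]))
E
```

```text
time_s: 25.7
eef_pos: [473.7, -117.9, 22.3]
ee_rot: [-0.458, 0.458, -0.538, 0.539]
force: [4.8, -2.2, -3.4]
grip_width: 0.208
{'time_s': 25.7, 'joints': [-0.4843, 0.5157, 1.8281, -0.0007, 0.7964, 1.2471], 'dq': [-0.0003, 0.0012, -0.0003, -0.0013, 0.0009, -0.0016], 'tau': [0.4004, -42.598, -15.4825, -0.0651, 1.3705, 0.0288], 'eef_pos': [473.6609, -117.904, 22.3414], 'ee_rot': [-0.4584, 0.4584, -0.5379, 0.5389], 'force': [4.7706, -2.244, -3.4451], 'wrist_torque': [-0.3883, -0.8679, 0.0289], 'grip_width': 0.2082}
[1.4516584  3.45244693 5.06319574] [ 0.91869773 -0.02831385 -0.24494227] -0.16009409902323288
```

```bash
python3 -m handwheel '[{"delta_pos":[0,0,0.0],"twist":[0,0.02,0],"jaw":0.1},{"delta_pos":[0,0,0.0],"twist":[0,0.04,0],"jaw":0.1},{"delta_pos":[0,0,0.0],"twist":[0,0.04,0],"jaw":0.1},{"delta_pos":[0,0,0.0],"twist":[0,0.04,0],"jaw":0.1},{"delta_pos":[0,0,0.0],"twist":[0,0.04,0],"jaw":0.1},{"delta_pos":[0,0,0.0],"twist":[0,0.04,0],"jaw":0.1},{"delta_pos":[0,0,0.0],"twist":[0,0.04,0],"jaw":0.1},{"delta_pos":[0,0,0.0],"twist":[0,0.04,0],"jaw":0.1},{"delta_pos":[0,0,0.0],"twist":[0,0.04,0],"jaw":0.1},{"delta_pos":[0,0,0.0],"twist":[0,0.04,0],"jaw":0.1}]'; python3 - <<'E'
from h import *
s=st()
print(toolR().T@s['force'],toolR().T@s['wrist_torque'],np.arctan2(*toolR()[[1,0],2]))
d=cap('wrist','w11')
cv2.imwrite('pics/w11c.png',cv2.resize(d['frame'][150:350,190:450,::-1],None,fx=3,fy=3,interpolation=cv2.INTER_CUBIC))
E
```

```text
time_s: 26.53
eef_pos: [473.7, -118.0, 22.4]
ee_rot: [-0.448, 0.448, -0.547, 0.548]
force: [5.1, -2.5, -3.1]
grip_width: 0.206
{'time_s': 26.5333, 'joints': [-0.4843, 0.5156, 1.828, -0.0008, 0.7963, 1.287], 'dq': [0.0016, -0.0012, 0.0012, -0.0007, 0.0012, -0.0005], 'tau': [0.5418, -42.5262, -15.3457, -0.0091, 1.4279, 0.0391], 'eef_pos': [473.7361, -117.9515, 22.3809], 'ee_rot': [-0.4476, 0.4475, -0.5468, 0.548], 'force': [5.064, -2.4635, -3.0867], 'wrist_torque': [-0.3925, -0.9, 0.047], 'grip_width': 0.2058}
[1.40537407 3.09597203 5.44799122] [ 0.96009051 -0.0463093  -0.20579617] -0.19997333865920183
```

View pics/w11c.png

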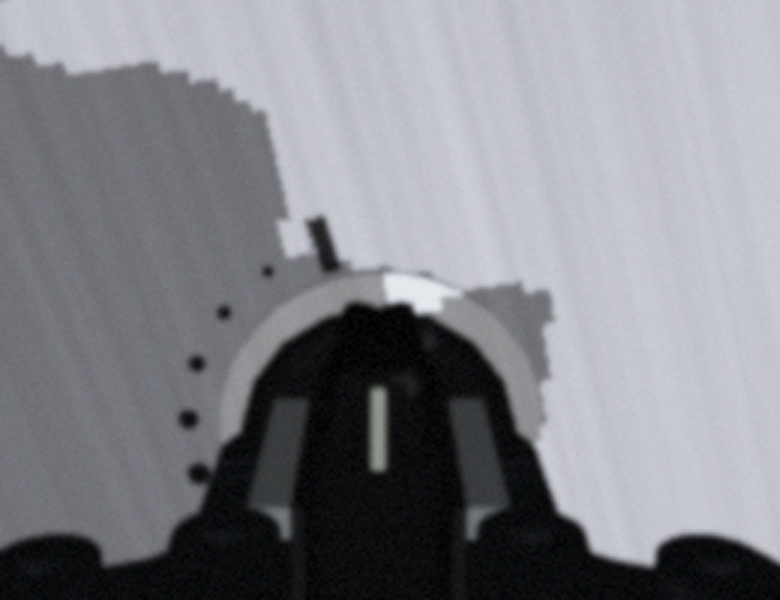

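```bash
python3 -m handwheel '[{"delta_pos":[0,0,0.0],"twist":[0,0.02,0],"jaw":0.1},{"delta_pos":[0,0,0.0],"twist":[0,0.04,0],"jaw":0.1},{"delta_pos":[0,0,0.0],"twist":[0,0.06,0],"jaw":0.1},{"delta_pos":[0,0,0.0],"twist":[0,0.06,0],"jaw":0.1},{"delta_pos":[0,0,0.0],"twist":[0,0.06,0],"jaw":0.1},{"delta_pos":[0,0,0.0],"twist":[0,0.06,0],"jaw":0.1},{"delta_pos":[0,0,0.0],"twist":[0,0.06,0],"jaw":0.1},{"delta_pos":[0,0,0.0],"twist":[0,0.06,0],"jaw":0.1},{"delta_pos":[0,0,0.0],"twist":[0,0.06,0],"jaw":0.1},{"delta_pos":[0,0,0.0],"twist":[0,0.06,0],"jaw":0.1}]'; python3 - <<'E'
from h import *
s=st()
print(toolR().T@s['force'],toolR().T@s['wrist_torque'],np.arctan2(*toolR()[[1,0],2]))
E
```

```text
time_s: 27.42
eef_pos: [473.8, -118.1, 22.4]
ee_rot: [-0.431, 0.431, -0.56, 0.561]
force: [4.7, -3.5, -3.9]
grip_width: 0.211
{'time_s': 27.4167, 'joints': [-0.4844, 0.5156, 1.8279, -0.001, 0.7961, 1.347], 'dq': [-0.0007, 0.0011, 0.0007, -0.0021, -0.0012, 0.0], 'tau': [0.9114, -42.4717, -15.1497, 0.1356, 1.521, 0.0567], 'eef_pos': [473.8091, -118.1135, 22.4434], 'ee_rot': [-0.431, 0.4309, -0.5598, 0.5613], 'force': [4.6936, -3.4608, -3.8857], 'wrist_torque': [-0.5238, -0.8852, 0.0519], 'grip_width': 0.2115}
[2.13382322 3.89776868 5.41851793] [ 0.9901215  -0.05132538 -0.27855783] -0.2599502323479623
```

Joint-6 torque climbs steadily from 0.023 to 0.057 N m past yaw −0.14. That is the stop, so the tap is shut. Now turning back within the play to bring the pointer to the off mark.

```bash
python3 -m handwheel '[{"delta_pos":[0,0,0.0],"twist":[0,-0.06,0],"jaw":0.1},{"delta_pos":[0,0,0.0],"twist":[0,-0.12,0],"jaw":0.1},{"delta_pos":[0,0,0.0],"twist":[0,-0.17,0],"jaw":0.1},{"delta_pos":[0,0,0.0],"twist":[0,-0.22,0],"jaw":0.1},{"delta_pos":[0,0,0.0],"twist":[0,-0.26,0],"jaw":0.1},{"delta_pos":[0,0,0.0],"twist":[0,-0.3,0],"jaw":0.1},{"delta_pos":[0,0,0.0],"twist":[0,-0.33,0],"jaw":0.1},{"delta_pos":[0,0,0.0],"twist":[0,-0.335,0],"jaw":0.1},{"delta_pos":[0,0,0.0],"twist":[0,-0.335,0],"jaw":0.1},{"delta_pos":[0,0,0.0],"twist":[0,-0.335,0],"jaw":0.1}]'; python3 - <<'E'
from h import *
s=st()
print(toolR().T@s['force'],toolR().T@s['wrist_torque'],np.arctan2(*toolR()[[1,0],2]))
d=cap('wrist','w12')
cv2.imwrite('pics/w12c.png',cv2.resize(d['frame'][150:350,190:450,::-1],None,fx=3,fy=3,interpolation=cv2.INTER_CUBIC))
E
```

```text
time_s: 28.25
eef_pos: [473.1, -117.5, 22.3]
ee_rot: [-0.518, 0.518, -0.482, 0.481]
force: [0.2, -2.3, 0.4]
grip_width: 0.206
{'time_s': 28.25, 'joints': [-0.4841, 0.5154, 1.8288, -0.0006, 0.7977, 1.0143], 'dq': [0.0011, 0.0003, 0.0011, 0.0005, -0.0008, 0.0017], 'tau': [1.0012, -41.756, -16.795, 0.3133, 0.4101, -0.0353], 'eef_pos': [473.0984, -117.5024, 22.2776], 'ee_rot': [-0.5177, 0.518, -0.4815, 0.4814], 'force': [0.1979, -2.2924, 0.3913], 'wrist_torque': [-0.4035, -0.1233, -0.0131], 'grip_width': 0.2065}
[ 2.30076727 -0.3908715   0.03032359] [ 0.09363602  0.013333   -0.41135104] 0.07283582051750546
```

View pics/w12c.png

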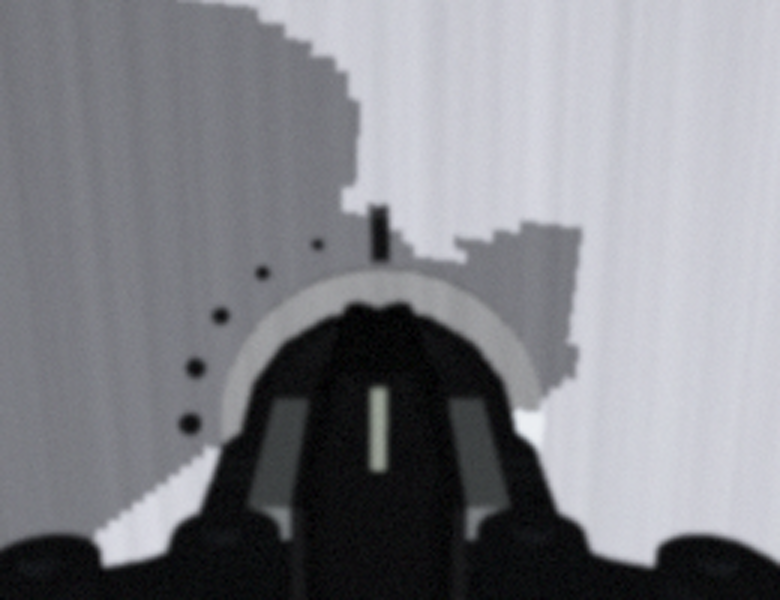

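```bash
python3 -m handwheel '[{"delta_pos":[0.01,0,0.0],"twist":[0,0,0],"jaw":0.1},{"delta_pos":[0.02,0,0.0],"twist":[0,0,0],"jaw":0.1},{"delta_pos":[0.025,0,0.0],"twist":[0,0,0],"jaw":0.1},{"delta_pos":[0.025,0,0.0],"twist":[0,0,0],"jaw":0.1},{"delta_pos":[0.025,0,0.0],"twist":[0,0,0],"jaw":0.1},{"delta_pos":[0.025,0,0.0],"twist":[0,0,0],"jaw":0.1},{"delta_pos":[0.025,0,0.0],"twist":[0,0,0],"jaw":0.1},{"delta_pos":[0.025,0,0.0],"twist":[0,0,0],"jaw":0.1},{"delta_pos":[0.025,0,0.0],"twist":[0,0,0],"jaw":0.1},{"delta_pos":[0.025,0,0.0],"twist":[0,0,0],"jaw":0.1}]'; python3 - <<'E'
from h import *
s=st()
print(toolR().T@s['force'],toolR().T@s['wrist_torque'],np.arctan2(*toolR()[[1,0],2]))
E
```

```text
time_s: 29.13
eef_pos: [473.2, -117.5, 22.2]
ee_rot: [-0.518, 0.518, -0.482, 0.481]
force: [0.3, -2.6, 1.1]
grip_width: 0.203
{'time_s': 29.1333, 'joints': [-0.4842, 0.5156, 1.8286, 0.0, 0.7976, 1.0137], 'dq': [0.0003, 0.0016, -0.0009, -0.0004, -0.0017, -0.0006], 'tau': [0.8753, -41.9027, -17.6181, 0.3323, 0.0, -0.0025], 'eef_pos': [473.2383, -117.4849, 22.2441], 'ee_rot': [-0.5179, 0.5179, -0.4815, 0.4814], 'force': [0.2891, -2.5678, 1.0503], 'wrist_torque': [-0.2692, 0.1863, -0.0203], 'grip_width': 0.2029}
[ 2.58188299 -1.05066546  0.10115108] [-0.20546042  0.02041071 -0.25495284] 0.07289115026012732
```

```bash
python3 -m handwheel '[{"delta_pos":[0.01,0,0.0],"twist":[0,0,0],"jaw":0.1},{"delta_pos":[0.02,0,0.0],"twist":[0,0,0],"jaw":0.1},{"delta_pos":[0.03,0,0.0],"twist":[0,0,0],"jaw":0.1},{"delta_pos":[0.03,0,0.0],"twist":[0,0,0],"jaw":0.1},{"delta_pos":[0.03,0,0.0],"twist":[0,0,0],"jaw":0.1},{"delta_pos":[0.03,0,0.0],"twist":[0,0,0],"jaw":0.1},{"delta_pos":[0.03,0,0.0],"twist":[0,0,0],"jaw":0.1},{"delta_pos":[0.03,0,0.0],"twist":[0,0,0],"jaw":0.1},{"delta_pos":[0.03,0,0.0],"twist":[0,0,0],"jaw":0.1},{"delta_pos":[0.03,0,0.0],"twist":[0,0,0],"jaw":0.1}]'; python3 - <<'E'
from h import *
s=st()
print(toolR().T@s['force'],toolR().T@s['wrist_torque'],np.arctan2(*toolR()[[1,0],2]))
E
```

```text
time_s: 29.97
eef_pos: [473.3, -117.8, 22.3]
ee_rot: [0.518, -0.518, 0.481, -0.481]
force: [-0.5, 0.1, 0.1]
grip_width: 0.207
{'time_s': 29.9667, 'joints': [-0.4848, 0.5158, 1.8282, 0.0, 0.7976, 1.0132], 'dq': [-0.0006, -0.0023, 0.0007, 0.0006, -0.0, 0.0003], 'tau': [-0.0497, -42.2695, -17.8219, -0.019, -0.0052, -0.0001], 'eef_pos': [473.3299, -117.8401, 22.2697], 'ee_rot': [0.5179, -0.5179, 0.4815, -0.4815], 'force': [-0.4869, 0.1179, 0.0545], 'wrist_torque': [-0.0142, -0.0637, -0.0258], 'grip_width': 0.2066}
[-0.15303396 -0.05446353 -0.47699677] [ 0.06249921  0.02575628 -0.01878056] 0.07277246113117064
```

Forces are all near zero. Releasing.

```bash
python3 -m handwheel '[{"delta_pos":[0,0,0],"twist":[0,0,0],"jaw":0.23},{"delta_pos":[0,0,0],"twist":[0,0,0],"jaw":0.27},{"delta_pos":[0,0,0],"twist":[0,0,0],"jaw":0.32},{"delta_pos":[0,0,0],"twist":[0,0,0],"jaw":0.38},{"delta_pos":[0,0,0],"twist":[0,0,0],"jaw":0.45},{"delta_pos":[0,0,0],"twist":[0,0,0],"jaw":0.52},{"delta_pos":[0,0,0],"twist":[0,0,0],"jaw":0.6},{"delta_pos":[0,0,0],"twist":[0,0,0],"jaw":0.6},{"delta_pos":[0,0,0],"twist":[0,0,0],"jaw":0.6},{"delta_pos":[0,0,0],"twist":[0,0,0],"jaw":0.6}]'; python3 - <<'E'
from h import *
s=st()
d=cap('wrist','w13')
cv2.imwrite('pics/w13c.png',cv2.resize(d['frame'][150:350,190:450,::-1],None,fx=3,fy=3,interpolation=cv2.INTER_CUBIC))
E
```

```text
time_s: 30.8
eef_pos: [473.4, -117.9, 22.3]
ee_rot: [0.518, -0.518, 0.481, -0.481]
force: [-0.0, 0.4, -0.3]
grip_width: 0.6
{'time_s': 30.8, 'joints': [-0.4847, 0.5157, 1.8282, 0.0, 0.7976, 1.0132], 'dq': [0.0009, 0.001, -0.0002, 0.0016, -0.0008, -0.0008], 'tau': [-0.0005, -42.1334, -17.7405, -0.0001, 0.0004, -0.0], 'eef_pos': [473.3616, -117.8501, 22.3091], 'ee_rot': [0.5179, -0.5179, 0.4814, -0.4815], 'force': [-0.0438, 0.3564, -0.3007], 'wrist_torque': [-0.0201, -0.0046, 0.0548], 'grip_width': 0.5998}
```

View pics/w13c.png

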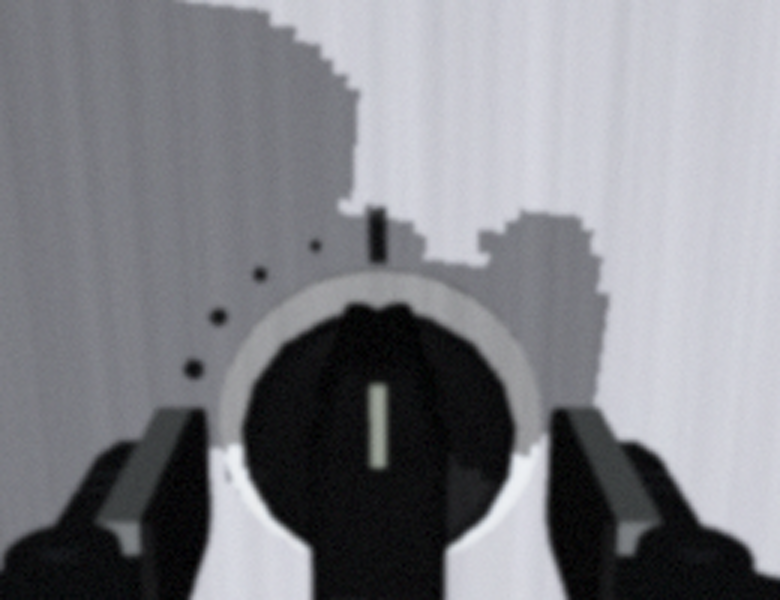

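Released: the knob's white line (377,425) sits in line with the off dash (377,235), and the knob hasn't moved. Retreating straight up, then checking.

```bash
python3 -m handwheel '[{"delta_pos":[0,-0.5,0],"twist":[0,0,0],"jaw":0.6},{"delta_pos":[0,-1.5,0],"twist":[0,0,0],"jaw":0.6},{"delta_pos":[0,-3,0],"twist":[0,0,0],"jaw":0.6},{"delta_pos":[0,-4.5,0],"twist":[0,0,0],"jaw":0.6},{"delta_pos":[0,-6,-1.5],"twist":[0,0,0],"jaw":0.6},{"delta_pos":[0,-6,-3],"twist":[0,0,0],"jaw":0.6},{"delta_pos":[0,-6,-4.5],"twist":[0,0,0],"jaw":0.6},{"delta_pos":[0,-6,-6],"twist":[0,0,0],"jaw":0.6},{"delta_pos":[0,-6,-6.7],"twist":[0,0,0],"jaw":0.6},{"delta_pos":[0,-6,-6.7],"twist":[0,0,0],"jaw":0.6}]'; python3 - <<'E'
from h import *
d=cap('wrist','w14');T=telemetry.sense()['eef_pos']
p=proj(d,[473,-118,48]).astype(int);print(p,T)
v0=max(p[1]-80,0);u0=p[0]-110
cv2.imwrite('pics/w14c.png',cv2.resize(d['frame'][v0:v0+160,u0:u0+220,::-1],None,fx=3.6,fy=3.6,interpolation=cv2.INTER_CUBIC));print(u0,v0)
vv,uu=np.mgrid[v0:v0+160,u0:u0+220]
P=np.array([depth(d,u,v) for u,v in zip(uu.ravel(),vv.ravel())])
k=(P[:,2]>42)&(P[:,2]<75)&(np.hypot(P[:,0]-472.5,P[:,1]+118.3)<30);Q=P[k]
print('knob top z med',np.median(Q[:,2]),len(Q)); r=(np.hypot(P[:,0]-472.5,P[:,1]+118.3)>40)&(np.hypot(P[:,0]-472.5,P[:,1]+118.3)<50);print('plate z',np.median(P[r,2]))
C=Q[:,:2].mean(0);ev,V=np.linalg.eigh(np.cov(Q[:,:2].T));a=V[:,1]*np.sign(V[0,1]);print(C,'bar ang',np.arctan2(a[1],a[0]))
E
```

```text
time_s: 31.68
eef_pos: [405.9, -122.8, 82.9]
ee_rot: [0.518, -0.518, 0.482, -0.482]
force: [0.2, 0.0, 0.4]
grip_width: 0.6
[316 149] [ 406.7573794  -122.99948677   82.96498801]
206 69
knob top z med 48.92920815761198 3021
plate z 7.378670774157101
[ 472.95987698 -117.59851897] bar ang 0.07871655935606586
```

View pics/w14c.png

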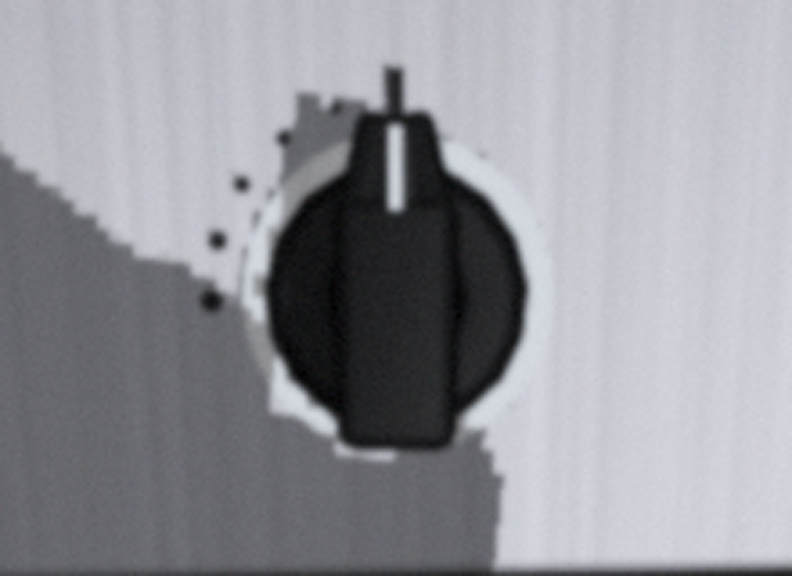

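The pointer line (396,165) meets the off dash (394,90). Knob top is at z 48.9 (50 when home), with the plate reading 7.4 for 8 in the same view. The bar angle of 0.079 rad matches the hob's axis. One last look at the rest of the scene.

```bash
python3 - <<'E'
from h import *
d=cap('scene','scene15');a=load('scene0')
df=np.abs(d['frame'].astype(int)-a['frame']).max(2)
for n,(u,v,r) in dict(mug=(308,365,30),soap=(250,115,25),jar=(200,150,18),other=(333,239,16)).items(): print(n,np.percentile(df[v-r:v+r,u-r:u+r],[50,95]))
E
```

```text
mug [ 7. 12.]
soap [ 7. 12.]
jar [ 7. 12.]
other [52. 67.]
```

View pics/scene15.png

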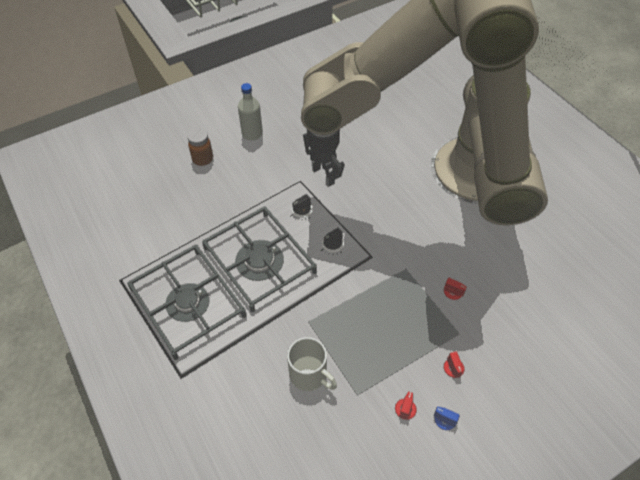

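The knob is fitted at scene (302,206). The other knob is still at (333,239) and still points to its mark; only the arm's shadow differs there. The mug, soap bottle and jar are unchanged to within noise. Handing in.

```bash
python3 -c "
from rig import ctrl
print(ctrl.finish_job())"
```

```text
the job is handed in; nothing more can be done
None
```

The knob is back on the bare stem, fully home on its flat, with the tap turned clockwise to its stop, the pointer at the off mark, and the gripper clear. The job took about 32 s of the 72 s allowed, and no verdict was reported.

- **Fitting:** I picked the black knob off the mat and lined it up with the flat seen by the wrist camera, 1.05 rad open from off. It went down by feel, with about 0.5–1 mm of sideways correction. It reached home with a 4 N touch, below the 5 N at which the stem starts to sink.
- **Shutting the tap:** I turned the knob clockwise past the mark until joint-6 torque climbed steadily from 0.023 to 0.057 N m, which I took as the stop. I then turned back within the play to the mark, saw all forces drop to near zero, and released. The stop showed at about 0.22 rad past the mark, slightly more than the stated 0.1–0.2 rad of play.
- **Knob after release:** The pointer lies on the off mark, with the bar at 0.079 rad against about 0.08 for the hob. The knob top reads z 48.9 mm where 50 is expected at home; the plate reads 0.6 mm low in the same view.
- **Surroundings:** The mug, soap bottle and jar are unchanged in the scene image. The other knob failed the pixel comparison because the arm's shadow changed there. By eye it is in the same place and still points to off.

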